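# Put the pH meter away in the instrument drawer

## Robot

A 6-joint arm with a two-finger parallel gripper is mounted at the origin on the work surface. World frame = base frame: x ahead of the robot, y to its left, z up, the work surface at z = 0. Lengths are in m, angles in rad, forces in N, time in s.
With the tool pointing down it reaches from about 0.3 to 0.875 m from the base axis. Payload 6.4 kg.
Tool frame: the origin (TCP) lies at the very end of the fingers, on their centre line; the grasp point (between the pads) lies 19 mm behind it; z points along the fingers, y is the line along which they close (so a half turn about z gives the same grasp; the last joint's range is limited). The gripper opens to 85 mm and grips with 20 to 120 N. Pads are 22 mm wide; open, the fingers measure 114 mm over their backs; the gripper's body (76 mm by 85 mm) begins 54 mm behind the grasp point. The pads swing forward as they close: fully open they stand 13 mm farther back than shut.
Start: joints at [1.101, 0.181, 1.607, -0, 1.354, -0.206], TCP at [0.15, 0.555, 0.21] pointing down, gripper open.
Joint ranges: [-2.99, 2.99], [-0.89, 2.07], [0.3, 2.58], [-1.14, 4.28], [0, 2.63], [-3.12, 3.12]. Speed limits (rad/s): [2.57, 2.57, 3.01, 3.14, 3.14, 3.14].

## Interface

Orientations are given as a unit quaternion [w, x, y, z].
In Python, from bench import ctrl, camera, calibration, order, outline_of gives the robot as it stands.
- The arm moves only by the tool move_arm, never from a script. Its argument "series" is a list that holds one entry, the list of rows, each a list of 5 numbers: the opening, from 0 (shut) to 1 (fully open), then the shift along the tool's x, y, z in mm, then the turn about the tool's z in rad. A call has exactly 10 rows; each row is the pose to reach, as a shift and turn from the pose commanded when the call began, along the tool's axes at that moment; what a row does not reach only later rows make up. A row lasts 1/12 s, in which the tool goes at most 41.7 mm and 7.16 degrees, less where a joint would pass 70% of its speed; a pose out of reach is approached as far as the arm can. A call with a gripper value outside its range is refused whole. The fingers move at their own pace and stop on an object; the grip force is fixed at half the most. Time passes only in rows, so rows that repeat a pose let the fingers close, or fill a call up. It gives the time, the measured TCP pose, the force, the opening and the grip force at its end, in the units of the state.
- ctrl.get_obs(): the state, without advancing time (a new reading comes with each control period).
- camera(name): name is "scene" or "top" or "wrist"; returns (picture, depth): 384x512x3 uint8, blue, green, red; 384x512 float32, m along the optical axis (not along the pixel's ray), 0 where there is no reading.
- calibration(name): a dict with "intrinsics" (3x3 intrinsics, pixels), "rvec" (rotation vector, rad) and "tvec" (3), from world to camera coordinates, as OpenCV has them. Camera axes: x right, y down, z forward; pixel columns grow to the right and rows downward; lengths in m; the calibration is good to about 2 mm. A picture is of the moment at which its call begins: read the wrist's pose just before it. calibration takes no time and is no camera call; for the wrist camera it gives the pose at the moment of the call.
- order.hand_in(): hands the job in; it is judged then, once.
Trained networks look in the newest picture that a camera, given by its name, has taken for a name from the list of things; names that differ only in an ending like _2 or _b are one class to them, and where a whole thing is asked for, a point or a joint stands for the part that bears it (a point fixed in the world has none). Each returns a list of dicts, best first, with "conf" (0 to 1); they miss things now and then, are a little off and sometimes report something else, mostly with a low value. They report only what shows in the picture. A call takes as long as a camera call. They do not tell look-alikes from the thing itself.
- outline_of(target, camera): "region" (384x512 bool, what is visible of it) and "bbox" ([centre column, centre row, width, height] in pixels, round what is visible of it).
The state is a dict: "time_s": time; "q": joint angles; "dq": joint speeds; "joint_efforts": joint torques, N m; "eef_pos": TCP position; "eef_rot": TCP orientation; "wrist_force": force on the tool from outside, world axes, zero at the start; "torque": the same for the moment, N m; "opening": opening from 0.0 (shut) to 1.0 (fully open); "grasp_force": force on a finger pad.
Only numpy, scipy, OpenCV 4.12 (cv2) and the standard library are available. Lean on these libraries where they do the work, as an engineer would, in place of code of your own. Each camera call takes 0.05 s, during which the arm holds its last target. There are 200 camera calls.

## Task

Put the grey hand-held pH meter away: lay it flat, display up, in the long compartment of the open drawer under the reagent rack, let go of it there, and then slide the drawer fully shut. Do not slam the drawer, and leave the other things on the desk where they stand.

Things in the scene. Friction and masses are not known exactly. Their poses are not given: they have to be found in the camera images.
- meter: hand-held pH meter: a grey plastic bar 150 mm long (its x), 50 mm wide (y), 28 mm thick (z), greenish display and black keys on its upper face; about 0.25 kg (varies), lying display up. Origin at the centre of its underside. It may lie either way round in the drawer
- rack: reagent rack fixed to the desk, grey laminate, 290 mm wide, 225 deep, 235 high, bottles on it, one low drawer. Origin on the desk at the centre of its front face; x points into the rack (the way the drawer closes), y left seen from the front, z up. Above the drawer a deck runs back from the front face, underside at z 68 mm, top at 80 mm; bottles stand on it from x 120 mm on
- shelf_edge (a point): middle of the lower front edge of the rack's top shelf, 220 mm above the desk, 45 mm out in front of the rack's front face (axes as the rack's). The shelf is 15 mm thick, so at the rack's front the tool must lean back, pointing into the rack
- drawer (a joint): how far the drawer is open, m: 0 fully shut (front panel's outer face in the plane of the rack's front face), starts 0.125 to 0.15, stop at 0.16. It slides stiffly, about 5 N to move it, and stays where it is left
- drawer_floor (a point): centre of the floor of the drawer's long compartment, 12 mm above the desk (moves with the drawer; axes as the rack's). Clear room 164 mm (x) by 136 mm (y); all walls and the 15 mm thick front panel rise 34 mm above this floor; the rack's deck is 56 mm above it. A narrow side compartment at +y holds clear tubes
- drawer_back (a point): middle of the inner face of the compartment's back wall, 17 mm above the floor (moves with the drawer). At the start it is under the deck and only 110 to 135 mm of the compartment stands out, so the meter goes in nose down under the deck until it meets this wall; only then can its tail come down behind the front panel
- drawer_front (a point): point on the outer face of the drawer's front panel, in the middle of the long compartment, 30 mm above the desk (moves with the drawer; axes as the rack's). The panel is plain, z 4 to 46 mm above the desk, with a thin dark plate on it; push here towards rack +x to shut the drawer. It is in the plane of the rack's front face when shut
- cuvette_box: closed cuvette box, grey plastic, 105 x 62 x 40 mm; origin at the centre of its underside. Leave alone
- beaker: glass beaker, 80 mm across, 95 mm high; origin at the centre of its underside. Leave alone
- amber_bottle: amber reagent bottle, 62 mm across, 130 mm high; origin at the centre of its underside. Leave alone
- thermos: black thermos flask, 68 mm across, 220 mm high; origin at the centre of its underside. Leave alone
- water_bottle: clear water bottle, 64 mm across, 200 mm high; origin at the centre of its underside. Leave alone
- dish: shallow glass dish, 90 mm across, 20 mm high; origin at the centre of its underside. Leave alone
Not all that is in view belongs to the job. What is shaped like the meter but orange or turquoise is not meant.

How it is judged:
By the outcome, as a careful person would: the job done as asked, in the order asked, and still so for the second after the job is handed in, with the robot touching nothing.
It also fails if it takes over 54 s, if anything falls off the work surface, if the arm or the gripper's body presses on something with over 40 N, if the wrist force passes 120 N, or if a joint passes its speed limit or range.

## Working session

There is one attempt and no reset: what is moved stays moved. The work goes in short steps, Python scripts to look and compute and a tool call to move; the robot and the scene stay as the last step left them, time stands still between calls to the robot, and variables do not carry over. Pictures are saved under pics/ and viewed, at most 10 in all, crops included, and the job is handed in when it is done.

Besides the shell and the picture viewer there is one more tool, called after "Emit:" as a command line: name --argument value ..., lists and objects as JSON in quotes. move_arm: Moves the arm, as the interface text tells. Its arguments: {"type":"object","properties":{"series":{"type":"array","items":{"type":"array","items":{"type":"array","items":{"type":"number"}}}}},"required":["series"]}

```bash
ls; mkdir -p pics
cat > h.py <<'E'
import numpy as np, cv2
from bench import ctrl, camera, calibration, order, outline_of
def cal(n):
    c=calibration(n); R,_=cv2.Rodrigues(np.array(c["rvec"],float)); return np.array(c["intrinsics"],float),R,np.array(c["tvec"],float).ravel()
def cloud(n,depth,mask,c=None):
    K,R,t=c or cal(n); v,u=np.nonzero(mask&(depth>0)); z=depth[v,u]
    p=np.c_[(u-K[0,2])/K[0,0]*z,(v-K[1,2])/K[1,1]*z,z]; return (p-t)@R
def proj(n,P,c=None):
    K,R,t=c or cal(n); q=np.atleast_2d(P)@R.T+t; q=q@K.T; return q[:,:2]/q[:,2:]
E
python3 - <<'E'
from h import *
ims=[]
for n in ("scene","top"):
    im,d=camera(n); np.savez(f"/tmp/{n}.npz",im=im,d=d); ims.append(im)
    for t in ("meter","rack","drawer","drawer_floor","cuvette_box","beaker","amber_bottle","thermos","water_bottle","dish"):
        for r in outline_of(t,n)[:4]:
            p=cloud(n,d,r["region"])
            print(n,t,round(r["conf"],2),np.round(r["bbox"]),r["region"].sum(),np.round(np.median(p,0),3),np.round(np.percentile(p,2,axis=0),3),np.round(np.percentile(p,98,axis=0),3))
cv2.imwrite("pics/a.png",ims[0]);cv2.imwrite("pics/b.png",ims[1])
print(ctrl.get_obs())
E
```

```text
pics
scene meter 0.87 [247. 262.  46.  26.] 731 [ 0.492 -0.156  0.027] [ 0.425 -0.192 -0.   ] [ 0.563 -0.116  0.033]
scene meter 0.87 [203. 219.  38.  44.] 653 [ 0.35  -0.006  0.027] [ 0.299 -0.07   0.006] [0.402 0.062 0.034]
scene meter 0.55 [192. 347.  50.  47.] 872 [ 0.325 -0.434  0.027] [ 0.27  -0.492  0.006] [ 0.38  -0.373  0.033]
scene meter 0.46 [272. 131.  93. 128.] 9613 [0.582 0.253 0.232] [0.441 0.102 0.006] [0.729 0.451 0.299]
scene rack 0.92 [272. 132. 100. 130.] 9679 [0.582 0.253 0.232] [0.441 0.102 0.006] [0.732 0.454 0.298]
scene drawer 0.69 [262. 172.  75.  48.] 2743 [0.563 0.179 0.015] [0.439 0.089 0.004] [0.685 0.263 0.05 ]
scene drawer_floor 0.59 [261. 169.  76.  47.] 2619 [0.564 0.179 0.016] [0.442 0.089 0.005] [0.685 0.262 0.049]
scene cuvette_box 0.9 [252. 322.  33.  25.] 712 [ 0.505 -0.359  0.039] [ 0.452 -0.392  0.016] [ 0.553 -0.324  0.045]
scene beaker 0.65 [308. 273.  30.  24.] 538 [ 0.698 -0.206  0.042] [ 0.657 -0.253 -0.   ] [ 0.728 -0.181  0.096]
scene amber_bottle 0.84 [294. 227.  14.  27.] 340 [ 0.664 -0.064  0.09 ] [ 0.639 -0.081  0.023] [ 0.693 -0.03
[... 1957 characters left out ...]
32   0.046]
{'time_s': 1.1, 'q': array([ 1.10068725e+00,  1.80805514e-01,  1.60699438e+00,  3.29478981e-05,
        1.35377874e+00, -2.06310572e-01]), 'dq': array([ 0.00047765,  0.00021679,  0.00078894,  0.00120286, -0.00036614,
        0.00057061]), 'joint_efforts': array([ 4.22021403e-04, -4.44833672e+01, -3.51692569e+01, -1.33549515e-04,
        4.10973989e-04,  3.78962432e-05]), 'eef_pos': array([0.14992097, 0.55513791, 0.20978807]), 'eef_rot': array([-1.28517465e-05,  1.31520650e-01,  9.91313431e-01,  1.19465849e-05]), 'wrist_force': array([-0.57403139,  0.45642874, -0.05720935]), 'torque': array([-0.00849875,  0.04175516, -0.00870741]), 'grasp_force': 0.0, 'opening': 1.001009627210485}
```

View pics/a.png

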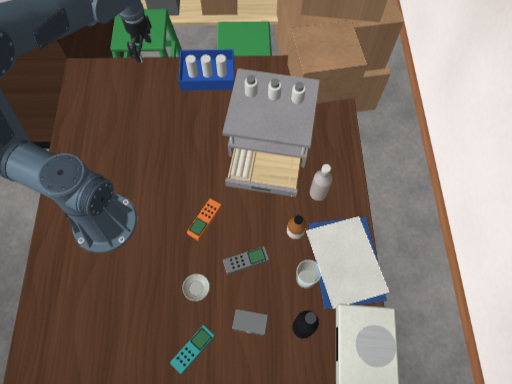

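View pics/b.png

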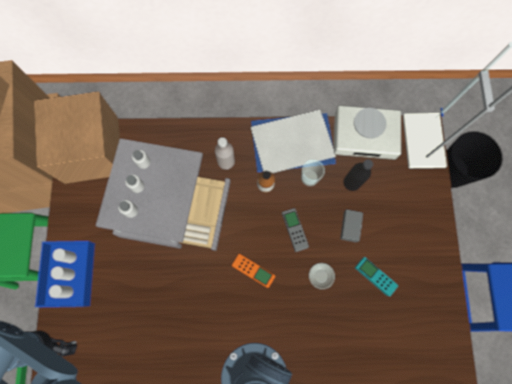

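Look-alikes in the top view: orange bar (252,270), turquoise bar (376,276), grey bar (295,229). The description says grey, so I choose (295,229). I'll check it in a close crop and measure the rack.

Run:
```python
from h import *
allp={}
for n in ("scene","top"):
    z=np.load(f"/tmp/{n}.npz"); im,d=z["im"],z["d"]; c=cal(n)
    P=np.full(d.shape+(3,),np.nan); P[d>0]=cloud(n,d,d>0,c); 
    np.save(f"/tmp/P{n}.npy",P)
    X,Y,Z=P[...,0],P[...,1],P[...,2]
    # meter
    m=(abs(X-.49)<.11)&(abs(Y+.153)<.075)&(Z>.02)&(Z<.04)
    r=cv2.minAreaRect(P[m][:,:2].astype(np.float32)*1000); print(n,"meter",r,np.median(Z[m]))
    m=(X>.3)&(X<.85)&(Y>.05)&(Y<.6)&(Z>.222)&(Z<.245)
    r=cv2.minAreaRect(P[m][:,:2].astype(np.float32)*1000); print(n,"shelf",r,cv2.boxPoints(r).round())
    m=(X>.38)&(X<.75)&(Y>.05)&(Y<.3)&(Z>.04)&(Z<.052)
    r=cv2.minAreaRect(P[m][:,:2].astype(np.float32)*1000); print(n,"drawerrim",r,cv2.boxPoints(r).round(),m.sum())
a=np.load("/tmp/top.npz")["im"];b=np.load("/tmp/scene.npz")["im"]
A=cv2.resize(a[195:265,262:332],(400,400),interpolation=2); B=cv2.resize(b[130:200,220:310],(400,311),interpolation=2)
C=cv2.resize(a[165:255,170:240],(311,400),interpolation=2)
o=np.zeros((600,800,3),np.uint8);o[:400,:400]=A;o[:311,400:]=B
cv2.imwrite("pics/c.png",o[:400])
```

```text
scene meter ((492.7916259765625, -152.326416015625), (148.92298889160156, 52.06529235839844), 17.212085723876953) 0.027263963450053403
scene shelf ((592.3287963867188, 321.5177917480469), (277.218994140625, 291.1970520019531), 79.29927825927734) [[424. 212.]
 [710. 158.]
 [761. 431.]
 [475. 485.]]
scene drawerrim ((592.0238647460938, 169.49420166015625), (142.74044799804688, 343.1101989746094), 78.98101043701172) [[410. 132.]
 [747.  67.]
 [774. 207.]
 [437. 272.]] 468
top meter ((494.1125183105469, -153.9539031982422), (149.98538208007812, 50.60924530029297), 17.02786636352539) 0.028171275122249997
top shelf ((595.22900390625, 319.4466552734375), (271.8318786621094, 291.3833923339844), 78.7843017578125) [[426. 214.]
 [712. 158.]
 [765. 424.]
 [479. 481.]]
top drawerrim ((593.1331176757812, 174.3897705078125), (155.88717651367188, 345.91717529296875), 78.0685806274414) [[408. 134.]
 [746.  62.]
 [778. 215.]
 [440. 286.]] 481
```

View pics/c.png

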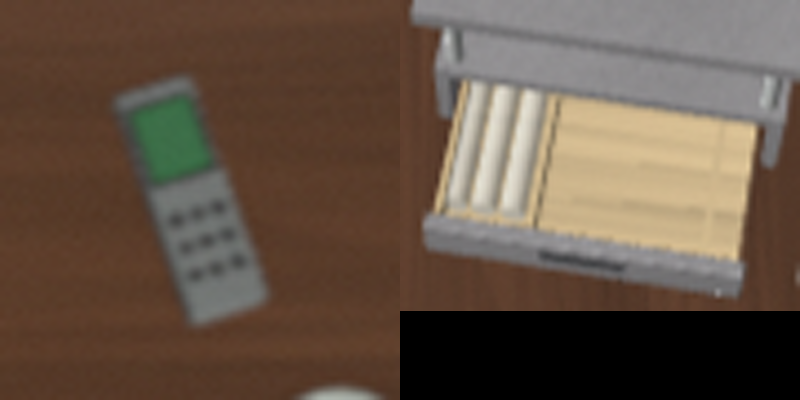

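The crop shows the grey meter with its green display at the upper left (155,140) and black keys below. On the right, the drawer has its long compartment at (650,170) and its tubes at (500,150). Next I'll get the drawer in rack coordinates.

```bash
cat >> h.py <<'E'
a=np.radians(78.9); RX=np.array([np.cos(a),np.sin(a)]); RY=np.array([-RX[1],RX[0]]); SH=np.array([.5685,.186]); RO=SH+.045*RX
def torack(P): return np.c_[(P[:,:2]-RO)@RX,(P[:,:2]-RO)@RY,P[:,2]]
def toworld(r): r=np.atleast_2d(r); return np.c_[RO+r[:,:1]*RX+r[:,1:2]*RY,r[:,2]]
E
python3 - <<'E'
from h import *
for n in ("scene","top"):
    P=np.load(f"/tmp/P{n}.npy").reshape(-1,3); P=P[~np.isnan(P[:,0])]; r=torack(P)*1000
    s=r[(abs(r[:,1])<160)&(r[:,0]>-60)&(r[:,0]<240)&(r[:,2]>226)&(r[:,2]<242)]
    print(n,"shelf",np.percentile(s,[.5,50,99.5],axis=0).round())
    for lo in range(-160,0,8):
        s=r[(abs(r[:,1])<150)&(r[:,0]>lo)&(r[:,0]<=lo+8)&(r[:,2]>38)&(r[:,2]<54)]
        if len(s): print(lo,len(s),np.percentile(s[:,1],[2,98]).round(),np.median(s[:,2]).round(1), end=' | ')
    s=r[(r[:,1]>-100)&(r[:,1]<30)&(r[:,0]>-190)&(r[:,0]<-20)]
    print()
    for zc in range(4,56,6):
        q=s[(abs(s[:,2]-zc)<3)]
        if len(q): print(zc,len(q),np.percentile(q[:,0],[1,10,50,90,99]).round())
    for lo in range(-150,150,10):
        q=r[(r[:,1]>lo)&(r[:,1]<=lo+10)&(r[:,0]>-95)&(r[:,0]<-60)&(r[:,2]<60)&(r[:,2]>-10)]
        if len(q): print(lo,np.percentile(q[:,2],[5,50,95]).round(),end=';')
    print()
E
```

```text
scene shelf [[ -44. -141.  227.]
 [  66.   -0.  234.]
 [ 227.  146.  241.]]
-136 2 [ 4. 53.] 50.5 | -128 151 [-122.  127.] 44.6 | -120 130 [-125.  125.] 45.4 | -112 42 [-116.  127.] 42.6 | -104 12 [-94. 126.] 44.2 | -96 12 [-95. 127.] 43.6 | -88 14 [-96. 124.] 42.9 | -80 17 [-94. 127.] 42.4 | -72 11 [-96. 114.] 43.8 | -64 14 [-96. 126.] 43.5 | -56 15 [-95. 126.] 42.8 | -48 11 [-65. 126.] 44.3 | -40 12 [-96. 123.] 44.9 | -32 12 [-94. 125.] 43.4 | -24 10 [-94. 126.] 45.4 | -16 12 [-96. 127.] 44.7 | -8 15 [-94. 140.] 44.8 | 
4 259 [-189. -179. -144.  -50.  -24.]
10 371 [-127.  -91.  -62.  -28.  -21.]
16 209 [-127. -124.  -62.  -29.  -21.]
22 30 [-128. -127. -124.  -66.  -30.]
28 23 [-128. -127. -126. -123. -122.]
34 37 [-129. -128. -125. -123.  -74.]
40 72 [-127. -125. -118. -108.  -27.]
46 102 [-127. -125. -117.  -64.  -26.]
52 24 [-128. -126. -120.  -95.  -57.]
-150 [-5.  0.  6.];-140 [-7. -1.  5.];-130 [-4.  2. 13.];-120 [ 7. 11. 16.];-110 [ 8. 12. 15.];-100 [10. 43. 50.];-90 [ 5. 10. 14.];-80 [ 6. 10. 16.];-70 [ 7. 11. 15.];-60 [ 7. 12. 16.];-50 [ 6. 12. 16.];-40 [ 4. 12. 16.];-30 [
[... 989 characters left out ...]
-36.  -23.]
34 23 [-129. -129. -127.  -47.  -34.]
40 59 [-129. -126. -117.  -56.  -27.]
46 135 [-127. -125. -117.  -65.  -25.]
52 13 [-125. -125. -117.  -37.  -33.]
-150 [-6. -1.  3.];-140 [-7.  0.  2.];-130 [-2.  8. 13.];-120 [ 6. 10. 16.];-110 [10. 12. 16.];-100 [11. 37. 49.];-90 [ 7. 11. 18.];-80 [ 8. 11. 16.];-70 [ 7. 11. 15.];-60 [ 3. 12. 15.];-50 [ 8. 10. 16.];-40 [ 5. 11. 15.];-30 [ 8. 11. 16.];-20 [ 5. 10. 16.];-10 [ 6. 11. 15.];0 [ 6. 10. 14.];10 [ 6. 11. 16.];20 [ 5. 12. 16.];30 [ 9. 12. 15.];40 [10. 43. 48.];50 [12. 29. 34.];60 [15. 34. 38.];70 [11. 28. 33.];80 [16. 32. 36.];90 [10. 30. 36.];100 [12. 30. 35.];110 [13. 33. 42.];120 [-4. 26. 48.];130 [-6. -0.  6.];140 [-6. -0.  4.];
```

Emit:
move_arm --series '[[[1, 0, 0, -40, 0], [1, 0, 0, -80, 0], [1, 0, 0, -120, 0], [1, 0, 0, -160, 0], [1, 0, 0, -200, 0], [1, 0, 0, -240, 0], [1, 0, 0, -280, 0], [1, 0, 0, -320, 0], [1, 0, 0, -360, 0], [1, 0, 0, -400, 0]]]'

```text
time_s: 1.93
eef_pos: [0.1496, 0.5546, 0.612]
eef_rot: [0.0, 0.131, 0.991, 0.0]
wrist_force: [0.6, 0.1, 0.1]
opening: 1.0
grasp_force: 0.0
```

Emit:
move_arm --series '[[[1, 0, 40, 0, 0], [1, 0, 80, 0, 0], [1, 0, 120, 0, 0], [1, 0, 160, 0, 0], [1, 0, 200, 0, 0], [1, 0, 240, 0, 0], [1, 0, 280, 0, 0], [1, 0, 320, 0, 0], [1, 0, 360, 0, 0], [1, 0, 400, 0, 0]]]'

```text
time_s: 2.77
eef_pos: [0.201, 0.7449, 0.528]
eef_rot: [0.002, 0.131, 0.991, 0.015]
wrist_force: [0.5, -0.1, 0.3]
opening: 1.003
grasp_force: 0.0
```

Run:
```python
from h import *
o=ctrl.get_obs();print(o["q"].round(4),o["eef_rot"].round(4),o["eef_pos"].round(4),o["dq"].round(3))
```

```text
[ 1.152   0.6833  0.2979  0.0051  2.1298 -0.1524] [0.0023 0.1315 0.9912 0.0153] [0.201  0.7449 0.528 ] [ 0.019  0.169  0.002  0.001 -0.172  0.017]
```

Emit:
move_arm --series '[[[1, 0, 40, 0, 0], [1, 0, 80, 0, 0], [1, 0, 120, 0, 0], [1, 0, 160, 0, 0], [1, 0, 200, 0, 0], [1, 0, 240, 0, 0], [1, 0, 280, 0, 0], [1, 0, 320, 0, 0], [1, 0, 360, 0, 0], [1, 0, 400, 0, 0]]]'

```text
time_s: 3.6
eef_pos: [0.2202, 0.8151, 0.4292]
eef_rot: [0.004, 0.131, 0.991, 0.029]
wrist_force: [-0.3, 0.7, 0.8]
opening: 0.998
grasp_force: 0.0
```

Run:
```python
from h import *
o=ctrl.get_obs();print(o["q"].round(4),o["eef_rot"].round(4),o["eef_pos"].round(4),o["dq"].round(3))
```

```text
[ 1.1636  0.8093  0.2986  0.0092  1.975  -0.1395] [0.0039 0.1315 0.9909 0.0294] [0.2202 0.8151 0.4292] [ 0.01   0.121  0.001  0.001 -0.125  0.01 ]
```

Emit:
move_arm --series '[[[1, 0, 1000, 0, 0], [1, 0, 1000, 0, 0], [1, 0, 1000, 0, 0], [1, 0, 1000, 0, 0], [1, 0, 1000, 0, 0], [1, 0, 1000, 0, 0], [1, 0, 1000, 0, 0], [1, 0, 1000, 0, 0], [1, 0, 1000, 0, 0], [1, 0, 1000, 0, 0]]]'

```text
time_s: 4.43
eef_pos: [0.237, 0.8774, 0.317]
eef_rot: [0.006, 0.131, 0.99, 0.046]
wrist_force: [-0.1, -0.0, 0.4]
opening: 0.999
grasp_force: 0.0
```

Run:
```python
from h import *
o=ctrl.get_obs();print(o["q"].round(4),o["eef_rot"].round(4),o["eef_pos"].round(4),o["dq"].round(3))
from scipy.spatial.transform import Rotation as R
Q=o["eef_rot"];Rt=R.from_quat([Q[1],Q[2],Q[3],Q[0]]).as_matrix();print(Rt.round(3))
res=[]
for n in ("scene","top"):
    im,d=camera(n); p=cloud(n,d,d>0); p=(p-o["eef_pos"])@Rt; res.append(p)
    cv2.imwrite(f"pics/d_{n}.png",im)
p=np.vstack(res)*1000
for s in range(-300,20,20):
    q=p[(p[:,2]>s)&(p[:,2]<=s+20)&(np.hypot(p[:,0],p[:,1])<160)]
    if len(q)>5: print(s,len(q),np.percentile(q[:,0],[3,97]).round(),np.percentile(q[:,1],[3,97]).round())
```

```text
[ 1.1723  0.9433  0.2986  0.0128  1.8075 -0.1311] [0.0061 0.1314 0.9902 0.0461] [0.237  0.8774 0.317 ] [ 0.004  0.107 -0.002 -0.001 -0.113  0.006]
[[-0.965  0.26   0.024]
 [ 0.261  0.961  0.09 ]
 [-0.     0.093 -0.996]]
```

Emit:
move_arm --series '[[[1, 0, 1000, -400, 0], [1, 0, 1000, -400, 0], [1, 0, 1000, -400, 0], [1, 0, 1000, -400, 0], [1, 0, 1000, -400, 0], [1, 0, 1000, -400, 0], [1, 0, 1000, -400, 0], [1, 0, 1000, -400, 0], [1, 0, 1000, -400, 0], [1, 0, 1000, -400, 0]]]'

```text
time_s: 5.37
eef_pos: [0.2371, 0.878, 0.3452]
eef_rot: [0.008, 0.131, 0.989, 0.063]
wrist_force: [0.1, -0.0, -0.6]
opening: 1.001
grasp_force: 0.0
```

Run:
```python
from h import *
o=ctrl.get_obs();print(o["q"].round(4),o["eef_rot"].round(4),o["eef_pos"].round(4),o["dq"].round(3))
```

```text
[ 1.1706  0.9121  0.2987  0.0178  1.8046 -0.1312] [0.0084 0.1313 0.9893 0.0631] [0.2371 0.878  0.3452] [-0.002 -0.02  -0.     0.     0.02  -0.003]
```

```bash
cat >> h.py <<'E'
from scipy.spatial.transform import Rotation as Rn
def state():
    o=ctrl.get_obs(); Q=o["eef_rot"]; return o,np.array(o["eef_pos"]),Rn.from_quat([Q[1],Q[2],Q[3],Q[0]]).as_matrix()
def rel(T,az=None,S=None):
    o,p,M=S or state(); s=(M.T@(np.array(T)-p)*1000).round(1)
    ax=np.degrees(np.arctan2(M[1,0],M[0,0])); t=0
    if az is not None: t=np.radians((ax-az+180)%360-180)
    tilt=np.degrees(np.arccos(-M[2,2])); taz=np.degrees(np.arctan2(M[1,2],M[0,2]))
    print("t%.2f"%o["time_s"],"pos",p.round(4),"azx %.1f tilt %.1f@%.0f"%(ax,tilt,taz),"q",np.degrees(o["q"]).round(),"F",o["wrist_force"].round(1),"shift",s,"turn %.3f"%t); return s,t
E
python3 -c "
from h import *
rel([.475,-.157,.33],17); rel([.475,-.157,.15],17)"
```

```text
t5.37 pos [0.2371 0.878  0.3452] azx 164.9 tilt 7.3@75 q [ 67.  52.  17.   1. 103.  -8.] F [ 0.1 -0.  -0.6] shift [-499.5 -931.5 -103.9] turn 2.581
t5.37 pos [0.2371 0.878  0.3452] azx 164.9 tilt 7.3@75 q [ 67.  52.  17.   1. 103.  -8.] F [ 0.1 -0.  -0.6] shift [-499.5 -954.3   74.6] turn 2.581
```

Emit:
move_arm --series '[[[1, -19, -36, -6, 0.12], [1, -38, -72, -12, 0.24], [1, -57, -108, -18, 0.36], [1, -76, -144, -24, 0.48], [1, -95, -180, -30, 0.6], [1, -114, -216, -36, 0.72], [1, -133, -252, -42, 0.84], [1, -152, -288, -46, 0.96], [1, -171, -324, -50, 1.08], [1, -190, -360, -54, 1.2]]]'

```text
time_s: 6.2
eef_pos: [0.3232, 0.4858, 0.3534]
eef_rot: [-0.029, 0.669, 0.74, 0.057]
wrist_force: [1.1, -0.6, 0.4]
opening: 0.996
grasp_force: 0.0
```

```bash
python3 -c "
from h import *
rel([.475,-.157,.33],17); rel([.475,-.157,.15],17)"
```

```text
t6.20 pos [0.3232 0.4858 0.3534] azx 96.0 tilt 7.3@75 q [42.  1. 86.  4. 87. 37.] F [ 1.1 -0.6  0.4] shift [-653.2   86.7  -50.8] turn 1.378
t6.20 pos [0.3232 0.4858 0.3534] azx 96.0 tilt 7.3@75 q [42.  1. 86.  4. 87. 37.] F [ 1.1 -0.6  0.4] shift [-674.6   78.4  127.7] turn 1.378
```

Emit:
move_arm --series '[[[1, -40, 5, -4, 0.12], [1, -80, 10, -8, 0.24], [1, -120, 16, -12, 0.36], [1, -160, 21, -16, 0.48], [1, -200, 26, -20, 0.6], [1, -240, 32, -22, 0.72], [1, -280, 37, -24, 0.84], [1, -320, 42, -26, 0.96], [1, -360, 48, -28, 1.08], [1, -400, 53, -30, 1.2]]]'

```text
time_s: 7.03
eef_pos: [0.4185, 0.0929, 0.3384]
eef_rot: [-0.056, 0.97, 0.233, 0.031]
wrist_force: [1.5, 1.0, -0.1]
opening: 1.002
grasp_force: 0.0
```

```bash
python3 -c "
from h import *
rel([.475,-.157,.08],17); rel([.475,-.157,.004],17)"
```

```text
t7.03 pos [0.4185 0.0929 0.3384] azx 26.8 tilt 7.3@74 q [-10. -17. 104.   7.  92.  54.] F [ 1.5  1.  -0.1] shift [-84.5 271.1 227.7] turn 0.171
t7.03 pos [0.4185 0.0929 0.3384] azx 26.8 tilt 7.3@74 q [-10. -17. 104.   7.  92.  54.] F [ 1.5  1.  -0.1] shift [-91.1 278.2 303. ] turn 0.171
```

Emit:
move_arm --series '[[[1, -10, 33, 20, 0.02], [1, -20, 66, 40, 0.04], [1, -30, 99, 65, 0.06], [1, -40, 132, 90, 0.08], [1, -50, 165, 115, 0.1], [1, -60, 198, 140, 0.12], [1, -70, 228, 168, 0.14], [1, -78, 254, 198, 0.16], [1, -84.5, 271, 228, 0.171], [1, -84.5, 271, 228, 0.171]]]'

```text
time_s: 7.87
eef_pos: [0.4724, -0.1551, 0.0722]
eef_rot: [-0.062, 0.986, 0.15, 0.022]
wrist_force: [-2.2, 0.4, -0.7]
opening: 0.999
grasp_force: 0.0
```

Run:
```python
from h import *
im,d=camera("wrist"); cv2.imwrite("pics/e.png",im)
P=cloud("wrist",d,d>0)
m=(abs(P[:,0]-.49)<.12)&(abs(P[:,1]+.153)<.09)&(P[:,2]>.018)&(P[:,2]<.036)
r=cv2.minAreaRect(P[m][:,:2].astype(np.float32)*1000); print(r,m.sum())
rel([.475,-.157,.004],17)
```

```text
((498.5137023925781, -151.90951538085938), (149.85769653320312, 50.16218566894531), 17.27255630493164) 13004
t7.92 pos [ 0.4734 -0.1542  0.0753] azx 17.2 tilt 7.5@78 q [-37.  11. 108.   8.  64.  32.] F [ 0.4 -0.2  1. ] shift [-3.9 11.2 70.4] turn 0.004
```

View pics/e.png

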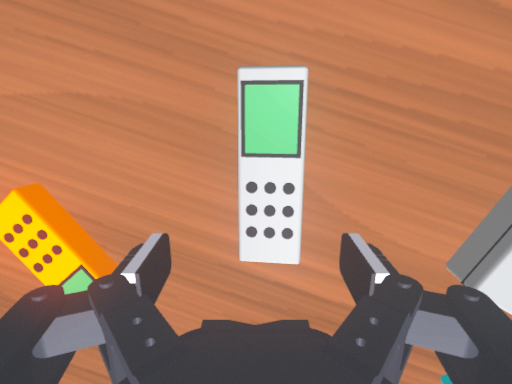

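Emit:
move_arm --series '[[[1, 0, 3, 15, 0], [1, -1, 6, 30, 0], [1, -1, 8, 45, 0], [1, -1, 10, 60, 0], [1, -1, 11, 70, 0], [1, -1, 11, 70, 0], [0, -1, 11, 70, 0], [0, -1, 11, 70, 0], [0, -1, 11, 70, 0], [0, -1, 11, 70, 0]]]'

```text
time_s: 8.75
eef_pos: [0.4816, -0.1573, 0.0096]
eef_rot: [-0.058, 0.986, 0.153, 0.026]
wrist_force: [0.2, 0.4, 0.7]
opening: 0.455
grasp_force: 0.0
```

Emit:
move_arm --series '[[[0, 0, 0, 0, 0], [0, 0, 0, 0, 0], [0, 0, 0, 0, 0], [0, 0, -10, -20, 0], [0, 0, -20, -40, 0], [0, 0, -30, -80, 0], [0, 0, -40, -110, 0], [0, 0, -40, -120, 0], [0, 0, -40, -120, 0], [0, 0, -40, -120, 0]]]'

```text
time_s: 9.58
eef_pos: [0.4648, -0.134, 0.1316]
eef_rot: [-0.058, 0.986, 0.152, 0.026]
wrist_force: [-0.9, -0.2, 0.1]
opening: 0.001
grasp_force: 0.0
```

Run:
```python
from h import *
o,p,M=S=state(); print(o["opening"],o["grasp_force"])
# meter in the air: fit from scene/top/wrist
for n in ("scene","top"):
    im,d=camera(n); P=cloud(n,d,d>0); r=(P-p)@M*1000
    m=(abs(r[:,0])<110)&(abs(r[:,1])<27)&(r[:,2]>-60)&(r[:,2]<25)
    q=r[m&(r[:,0]>35)]; print(n,len(q),np.percentile(q,[2,50,98],axis=0).round(1).tolist())
    if len(q)>10: print(np.degrees(np.arctan(np.polyfit(q[:,0],q[:,2],1))[0]))
    m2=(P[:,0]>p[0]-.12)&(P[:,0]<p[0]+.15)&(abs(P[:,1]-p[1])<.1)&(P[:,2]>.09)
im,d=camera("wrist"); cv2.imwrite("pics/f.png",im); np.savez("/tmp/w.npz",d=d)
P=(cloud("wrist",d,d>0)-p)@M*1000; m=(P[:,0]>35)&(P[:,0]<140)&(abs(P[:,1])<40)&(P[:,2]<25)&(P[:,2]>-60); q=P[m]; print(len(q),np.percentile(q,[1,50,99],axis=0).round(1).tolist(),np.linalg.lstsq(np.c_[q[:,:2],np.ones(len(q))],q[:,2],rcond=None)[0])
rel(toworld([-.1,-.027,.2])[0],79)
```

```text
0.0005430460897929062 0.0Traceback (most recent call last):
  File "<stdin>", line 7, in <module>
    return _quantile_unchecked(
        a, q, axis, out, overwrite_input, method, keepdims, weights)
    return _ureduce(a,
                    func=_quantile_ureduce_func,
    ...<5 lines>...
                    overwrite_input=overwrite_input,
                    method=method)
    r = func(a, **kwargs)
    result = _quantile(arr,
                       quantiles=q,
    ...<2 lines>...
                       out=out,
                       weights=wgt)
    slices_having_nans = np.isnan(arr[-1, ...])
                                  ~~~^^^^^^^^^
IndexError: index -1 is out of bounds for axis 0 with size 0
```

Run:
```python
from h import *
for n in ("wrist","top"):
    im,d=camera(n); 
    P=cloud(n,d,d>0)
    m=(abs(P[:,0]-.49)<.12)&(abs(P[:,1]+.153)<.09)&(P[:,2]>.018)&(P[:,2]<.036)
    r=cv2.minAreaRect(P[m][:,:2].astype(np.float32)*1000); print(n,r,m.sum(),np.median(P[m][:,2]))
    if n=="wrist": cv2.imwrite("pics/f.png",im)
rel([.475,-.157,.004],17)
```

```text
wrist ((496.6851806640625, -152.45721435546875), (149.24696350097656, 49.99639892578125), 17.221302032470703) 8414 0.026808267745868933
top ((494.1264343261719, -153.22854614257812), (150.43698120117188, 49.10558319091797), 17.795391082763672) 254 0.02819765241778193
t9.73 pos [ 0.4636 -0.1331  0.1298] azx 17.3 tilt 7.4@76 q [-35.   4. 109.   7.  69.  35.] F [ 0.3  0.1 -0.1] shift [ -4.6  39.9 122.1] turn 0.006
```

View pics/f.png

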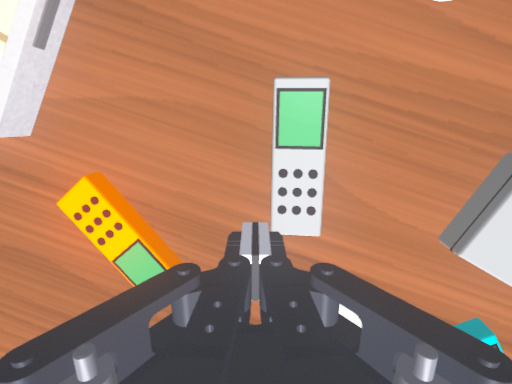

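Run:
```python
from h import *
o,p,M=state(); 
for s in (0,19,40): print(s,proj("wrist",p-M[:,2]*s/1000).round(1))
im,d=camera("wrist"); P=(cloud("wrist",d,np.ones_like(d,bool))-p)@M*1000
v,u=np.nonzero(d>0); 
for (a,b) in ((240,228),(270,228),(248,225),(262,225),(255,240),(300,230)): 
    i=np.argmin(abs(u-a)+abs(v-b)); print(a,b,P[i].round(1), d[b,a])
K,R,t=cal("wrist"); print("cam in tool",((-R.T@t-p)@M*1000).round(1), "view",(M.T@R.T).round(2))
```

```text
0 [[255.6 223.5]]
19 [[255.7 237.6]]
40 [[255.9 257.5]]
240 228 [-62.5 -16.9 128.8] 0.3181599
270 228 [-61.1  16.1 125.7] 0.31474826
248 225 [ 11.5  -4.  -27.8] 0.1470085
262 225 [ 11.8   3.2 -28.4] 0.1464053
255 240 [ 12.   -0.4 -45.3] 0.13010035
300 230 [-49.6  44.   96.1] 0.2830552
cam in tool [  72.5   -0.5 -163.1] view [[-0.   -0.96 -0.28]
 [ 1.   -0.    0.  ]
 [-0.   -0.28  0.96]]
```

Run:
```python
from h import *
o,p,M=state(); im,d=camera("wrist"); P=(cloud("wrist",d,d>0)-p)@M*1000
m=(abs(P[:,0])<25)&(abs(P[:,1])<30)&(P[:,2]<40)&(P[:,2]>-70); q=P[m]
for s in range(-70,40,5):
    k=q[(q[:,2]>s)&(q[:,2]<=s+5)]
    if len(k): print(s,len(k),np.percentile(k,[2,50,98],axis=0)[:,:2].round(1).tolist())
for n in ("scene","top"):
    im,d=camera(n); P=(cloud(n,d,d>0)-p)@M*1000
    for s in range(-240,20,20):
        q=P[(P[:,2]>s)&(P[:,2]<=s+20)&(np.hypot(P[:,0],P[:,1])<110)]
        if len(q)>3: print(n,s,len(q),np.percentile(q[:,0],[3,97]).round(),np.percentile(q[:,1],[3,97]).round())
```

```text
-70 1277 [[-7.0, -26.2], [12.5, 1.2], [14.7, 26.9]]
-65 369 [[7.2, -20.4], [12.7, -2.3], [14.6, 19.3]]
-60 552 [[-9.6, -6.6], [6.8, -0.7], [12.5, 5.5]]
-55 224 [[7.7, -13.3], [11.7, -0.3], [12.3, 12.4]]
-50 313 [[7.2, -13.6], [8.4, -0.8], [12.3, 12.5]]
-45 288 [[7.1, -13.6], [8.3, -0.8], [12.2, 12.4]]
-40 254 [[7.3, -13.6], [8.4, -0.8], [12.3, 12.5]]
-35 237 [[7.4, -13.2], [8.5, -0.8], [12.3, 12.3]]
-30 130 [[7.4, -12.0], [11.7, -0.0], [12.3, 10.5]]
-25 1 [[11.2, -4.0], [11.2, -4.0], [11.2, -4.0]]
scene -240 43 [-13.  35.] [ 8. 37.]
scene -220 16 [-13.  31.] [19. 37.]
scene -200 24 [-14.  27.] [21. 35.]
scene -180 25 [-18.  28.] [19. 35.]
scene -160 13 [-15.  25.] [22. 35.]
scene -140 26 [-12.   6.] [35. 45.]
scene -120 55 [-13.   9.] [40. 59.]
scene -100 7 [-14.   9.] [27. 36.]
top -240 44 [-40.  -4.] [-40.  -0.]
top -220 19 [-40.  -6.] [-39. -11.]
top -200 22 [-36.  -9.] [-37. -16.]
top -180 26 [-39. -11.] [-36.  -7.]
top -160 4 [-32. -13.] [-35. -22.]
```

The fingers in the depth image end about 26 mm behind the reported TCP, which explains the miss. I'll correct for that.

```bash
python3 -c "
from h import *
rel([.4766,-.1538,-.022],17.2)"
```

```text
t9.93 pos [ 0.4641 -0.1334  0.1306] azx 17.4 tilt 7.3@76 q [-35.   4. 109.   7.  69.  35.] F [ 0.4  0.2 -0.4] shift [ -4.5  39.7 149.2] turn 0.003
```

Emit:
move_arm --series '[[[1, -1, 8, 10, 0], [1, -2, 16, 20, 0], [1, -3, 24, 30, 0], [1, -4, 32, 40, 0], [1, -4.5, 40, 50, 0], [1, -4.5, 40, 60, 0], [1, -4.5, 40, 80, 0], [1, -4.5, 40, 100, 0], [1, -4.5, 40, 118, 0], [1, -4.5, 40, 130, 0]]]'

```text
time_s: 10.77
eef_pos: [0.4756, -0.1558, -0.0043]
eef_rot: [-0.059, 0.986, 0.152, 0.025]
wrist_force: [-0.4, 0.2, 0.5]
opening: 0.999
grasp_force: 0.0
```

```bash
python3 -c "
from h import *
rel([.4766,-.1538,-.022],17.2)
o,p,M=state(); im,d=camera('wrist'); P=(cloud('wrist',d,d>0)-p)@M*1000
m=(abs(P[:,0])<12)&(abs(P[:,1])<70)&(P[:,2]<40)&(P[:,2]>-70)&(cloud('wrist',d,d>0)[:,2]>.03); q=P[m]
print(q[:,2].max(), [np.percentile(q[(q[:,2]>s)&(q[:,2]<s+5)&(q[:,1]*g>0),1],[5,95]).round() for s in (-45,-40) for g in (-1,1) ])
"
```

```text
t10.77 pos [ 0.4756 -0.1558 -0.0043] azx 17.4 tilt 7.4@76 q [-37.  20. 110.   8.  54.  31.] F [-0.4  0.2  0.5] shift [ 0.4  0.3 17.9] turn 0.003
-31.730430816326876 [array([-56., -44.]), array([41., 53.]), array([-50., -44.]), array([41., 46.])]
```

Emit:
move_arm --series '[[[1, 0, 0, 9, 0], [1, 0, 0, 18, 0], [1, 0, 0, 18, 0], [0, 0, 0, 18, 0], [0, 0, 0, 18, 0], [0, 0, 0, 18, 0], [0, 0, 0, 18, 0], [0, 0, 0, 18, 0], [0, 0, 0, 18, 0], [0, 0, 0, 18, 0]]]'

```text
time_s: 11.65
eef_pos: [0.4782, -0.1554, -0.0182]
eef_rot: [-0.058, 0.986, 0.152, 0.026]
wrist_force: [-2.8, 1.7, 8.6]
opening: 0.582
grasp_force: 61.1
```

Emit:
move_arm --series '[[[0, 0, 0, -10, 0], [0, 0, 0, -30, 0], [0, 0, 0, -60, 0], [0, 0, 0, -90, 0], [0, 0, 0, -110, -0.12], [0, 0, 0, -110, -0.24], [0, 0, 0, -110, -0.36], [0, 0, 0, -110, -0.48], [0, 0, 0, -110, -0.6], [0, 0, 0, -110, -0.72]]]'

```text
time_s: 12.48
eef_pos: [0.4736, -0.1682, 0.09]
eef_rot: [-0.045, 0.868, 0.493, 0.045]
wrist_force: [0.5, -0.1, -4.3]
opening: 0.588
grasp_force: 63.0
```

Run:
```python
from h import *
o,p,M=S=state(); print(o["opening"],o["grasp_force"])
im,d=camera("wrist"); Pw=cloud("wrist",d,d>0); P=(Pw-p)@M*1000
m=(P[:,0]>18)&(P[:,0]<140)&(abs(P[:,1])<24)&(P[:,2]<10)&(P[:,2]>-70); q=P[m]
print(len(q),np.percentile(q,[1,50,99],axis=0).round(1).tolist()); c=np.linalg.lstsq(np.c_[q[:,:2],np.ones(len(q))],q[:,2],rcond=None)[0]; print(c)
w=Pw[m]; u=(w[:,:2]-p[:2])@RX; print("tip end world z", w[np.argsort(P[m][:,0])[-50:],:].mean(0).round(4), np.linalg.lstsq(np.c_[w[:,:2]@M[:2,:2],np.ones(len(w))],w[:,2],rcond=None)[0])
rel(toworld([-.1,-.027,.1])[0],78.9)
```

```text
0.5875993666396504 62.95777524006553
21259 [[18.9, -23.5, -45.9], [61.1, 0.4, -41.6], [95.7, 23.3, -36.1]]
[  0.07572475  -0.09217484 -46.00986547]
tip end world z [ 0.5232 -0.0912  0.1373] [0.04697435 0.05753146 0.10285562]
t12.53 pos [ 0.4735 -0.1682  0.0899] azx 59.5 tilt 7.3@75 q [-38.  10. 108.   7.  65. -11.] F [ 0.4  0.3 -3.5] shift [309.3 -53.4  29.8] turn -0.339
```

```bash
python3 -c "
from h import *
rel(toworld([-.095,-.027,.09])[0],78.9)
rel(toworld([-.095,-.027,.037])[0],78.9)"
```

```text
t12.53 pos [ 0.4735 -0.1682  0.0899] azx 59.5 tilt 7.3@75 q [-38.  10. 108.   7.  65. -11.] F [ 0.4  0.3 -3.5] shift [312.8 -54.7  40.4] turn -0.339
t12.53 pos [ 0.4735 -0.1682  0.0899] azx 59.5 tilt 7.3@75 q [-38.  10. 108.   7.  65. -11.] F [ 0.4  0.3 -3.5] shift [306.3 -52.9  92.9] turn -0.339
```

Emit:
move_arm --series '[[[0, 38, -7, 4, -0.05], [0, 76, -14, 9, -0.1], [0, 114, -20, 14, -0.15], [0, 152, -26, 19, -0.2], [0, 190, -33, 24, -0.25], [0, 228, -40, 29, -0.3], [0, 266, -47, 34, -0.339], [0, 300, -53, 39, -0.339], [0, 312.8, -54.7, 40.4, -0.339], [0, 312.8, -54.7, 40.4, -0.339]]]'

```text
time_s: 13.37
eef_pos: [0.5899, 0.1333, 0.0899]
eef_rot: [-0.037, 0.774, 0.63, 0.052]
wrist_force: [-0.3, -0.9, -3.3]
opening: 0.581
grasp_force: 63.0
```

Run:
```python
from h import *
o,p,M=S=state()
rel(toworld([-.095,-.027,.037])[0],78.9,S)
im,d=camera("scene"); cv2.imwrite("pics/g.png",cv2.resize(im[100:220,200:340],(700,600),interpolation=2))
im,d=camera("wrist"); Pw=cloud("wrist",d,d>0); P=(Pw-p)@M*1000
m=(P[:,0]>18)&(P[:,0]<140)&(abs(P[:,1])<24)&(P[:,2]<10)&(P[:,2]>-70); r=torack(Pw[m])*1000
print(np.percentile(r,[1,50,99],axis=0).round(1).tolist(), np.linalg.lstsq(np.c_[r[:,:2],np.ones(len(r))],r[:,2],rcond=None)[0].round(3))
k=(P[:,0]>40); r=torack(Pw)*1000
e=r[(abs(r[:,2]-74)<8)&(abs(r[:,0])<30)&(r[:,1]>-100)&(r[:,1]<60)]; print("deck edge",len(e),np.percentile(e[:,0],[1,5,50]) if len(e) else 0)
```

```text
t13.37 pos [0.5899 0.1333 0.0899] azx 78.4 tilt 7.3@75 q [-3. 20. 96.  8. 63.  5.] F [-0.3 -0.9 -3.3] shift [-9.2 -4.5 52.1] turn -0.009
[[-80.0, -54.5, 133.2], [-60.3, -31.8, 137.3], [-42.7, -7.7, 140.5]] [ 7.20000e-02 -1.02000e-01  1.38324e+02]
deck edge 0 0
```

View pics/g.png

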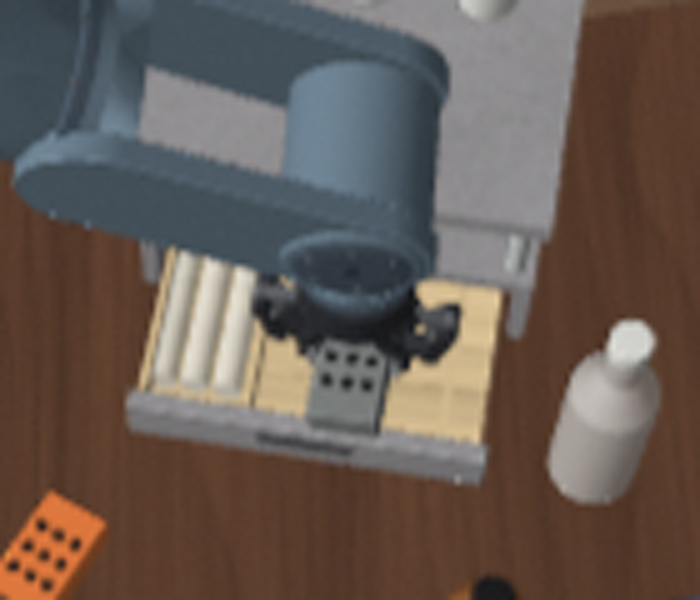

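Run:
```python
from h import *
im,d=camera("wrist"); cv2.imwrite("pics/i.png",im)
im,d=camera("scene"); P=np.full(d.shape+(3,),np.nan); P[d>0]=cloud("scene",d,d>0)
for a,b in ((273,130),(260,138),(270,154),(273,122),(230,148),(250,145),(282,145)): print(a,b,P[b,a].round(3),(torack(P[b,a][None])*1000).round())
```

```text
273 130 [0.577 0.072 0.467] [[-155.  -30.  467.]]
260 138 [0.541 0.039 0.482] [[-194.   -1.  482.]]
270 154 [0.569 0.024 0.425] [[-204.  -31.  425.]]
273 122 [0.578 0.097 0.468] [[-131.  -26.  468.]]
230 148 [0.461 0.04  0.433] [[-209.   77.  433.]]
250 145 [0.515 0.031 0.462] [[-208.   23.  462.]]
282 145 [0.6   0.033 0.455] [[-189.  -60.  455.]]
```

View pics/i.png

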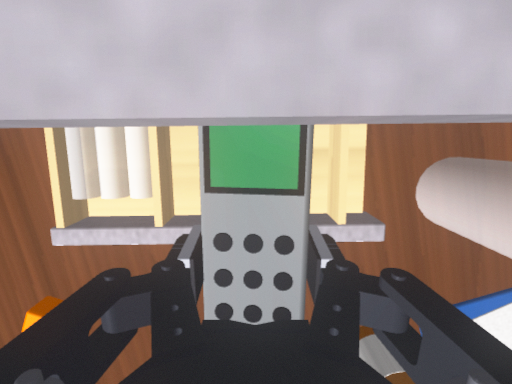

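Emit:
move_arm --series '[[[0, -2, -2, 4, 0], [0, -4, -4, 8, 0], [0, -5, -4.5, 12, 0], [0, -6, -4.5, 16, 0], [0, -6, -4.5, 20, 0], [0, -7, -4.5, 24, 0], [0, -7, -4.5, 28, 0], [0, -8, -4.5, 32, 0], [0, -8, -4.5, 35, 0], [0, -8, -4.5, 35, 0]]]'

```text
time_s: 14.4
eef_pos: [0.5842, 0.1277, 0.0528]
eef_rot: [-0.038, 0.774, 0.63, 0.051]
wrist_force: [-0.8, -0.1, -3.7]
opening: 0.582
grasp_force: 62.9
```

```bash
python3 -c "
from h import *
rel(toworld([-.095,-.027,.037])[0],78.9)"
```

```text
t14.40 pos [0.5842 0.1277 0.0528] azx 78.3 tilt 7.3@76 q [-3. 22. 98.  8. 59.  4.] F [-0.8 -0.1 -3.7] shift [ 2.1  0.3 16.2] turn -0.011
```

Emit:
move_arm --series '[[[0, 1, 0, 4, 0], [0, 2, 0, 8, 0], [0, 2, 0, 12, 0], [0, 2, 0, 15, 0], [0, 2, 0, 15, 0], [1, 2, 0, 15, 0], [1, 2, 0, 15, 0], [1, 2, 0, 15, 0], [1, 2, 0, 15, 0], [1, 2, 0, 15, 0]]]'

```text
time_s: 15.23
eef_pos: [0.5861, 0.1314, 0.0397]
eef_rot: [-0.037, 0.774, 0.63, 0.052]
wrist_force: [0.1, 0.3, 0.7]
opening: 0.995
grasp_force: 0.0
```

Run:
```python
from h import *
o,p,M=S=state()
rel(toworld([-.15,-.027,.1])[0],78.9,S); print(o["opening"])
for n in ("wrist","scene"):
    im,d=camera(n); 
    if n=="wrist": cv2.imwrite("pics/j.png",im)
    for r_ in outline_of("meter",n)[:5]:
        P=cloud(n,d,r_["region"]); r=torack(P)*1000
        if abs(np.median(r[:,1])+27)<40 and abs(np.median(r[:,0])+90)<80:
            r=r[r[:,2]<110]; print(n,round(r_["conf"],2),len(r),np.percentile(r,[1,50,99],axis=0).round(1).tolist())
```

```text
t15.23 pos [0.5861 0.1314 0.0397] azx 78.3 tilt 7.3@74 q [-3. 23. 98.  8. 58.  4.] F [0.1 0.3 0.7] shift [-46.7   0.3 -66.8] turn -0.011
0.9954268721980901
wrist 0.76 23844 [[-131.1, -51.2, 38.0], [-74.0, -26.9, 62.0], [-2.6, -2.6, 81.2]]
scene 0.6 222 [[-150.0, -46.7, 56.9], [-126.6, -23.5, 76.3], [-91.2, 1.5, 86.2]]
```

View pics/j.png

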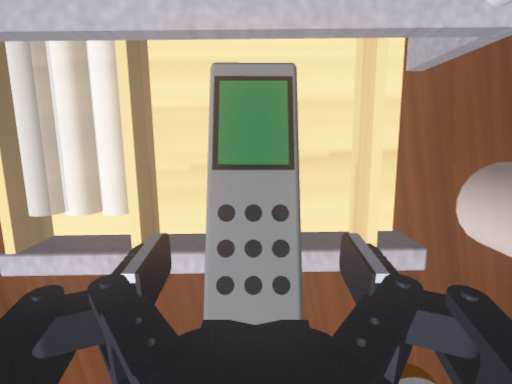

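```bash
python3 -c "
from h import *
S=state()
for t in ([-.1,-.027,.1],[-.182,-.027,.1],[-.18,-.027,.029],[-.114,-.027,.029]): rel(toworld(t)[0],78.9,S)" | grep -o 'shift.*'
```

```text
shift [  3.    0.1 -60.8] turn -0.011
shift [-78.3   1.  -71.2] turn -0.011
shift [-85.4   0.5  -0.5] turn -0.011
shift [-19.9  -0.3   7.8] turn -0.011
```

Emit:
move_arm --series '[[[1, 1, 0, -20, -0.011], [1, 3, 0, -50, -0.011], [1, -15, 0, -66, -0.011], [0, -50, 0, -71, -0.011], [0, -79, 0, -71, -0.011], [0, -82, 0, -60, -0.011], [0, -84, 0, -40, -0.011], [0, -85, 0, -20, -0.011], [0, -85, 0, -4, -0.011], [0, -85, 0, -0.5, -0.011]]]'

```text
time_s: 16.27
eef_pos: [0.5661, 0.0495, 0.0257]
eef_rot: [-0.039, 0.771, 0.634, 0.05]
wrist_force: [-1.2, 0.9, 0.3]
opening: 0.006
grasp_force: 0.0
```

Run:
```python
from h import *
o,p,M=S=state()
rel(toworld([-.116,-.027,.029])[0],78.9,S); print(o["opening"], torack(p[None])*1000)
im,d=camera("wrist"); P=cloud("wrist",d,d>0);r=torack(P)*1000; t=(P-p)@M*1000
f=(abs(t[:,0])<14)&(abs(t[:,1])<15)&(t[:,2]>-60)&(t[:,2]<0); print("finger front/low", np.percentile(r[f],[1,50,99],axis=0).round(1).tolist())
s=(abs(r[:,1]+27)<20)&(r[:,2]>40)&(r[:,2]<110)&~f&(r[:,0]>-160); 
print("meter",np.percentile(r[s],[1,50,99],axis=0).round(1).tolist())
```

```text
t16.27 pos [0.5661 0.0495 0.0257] azx 78.9 tilt 7.3@77 q [-11.  22. 102.   9.  56.  -5.] F [-1.2  0.9  0.3] shift [63.3  3.   4.8] turn -0.001
0.006202044177002328 [[-179.43357735  -23.90786977   25.74980508]]
finger front/low [[-195.7, -37.9, 53.6], [-175.6, -25.0, 73.5], [-171.1, -10.9, 86.0]]
meter [[-147.6, -46.6, 61.1], [-109.9, -27.0, 74.4], [-69.0, -7.4, 85.0]]
```

Emit:
move_arm --series '[[[0, 10, 1, 0, 0], [0, 20, 2, 1, 0], [0, 28, 3, 2, 0], [0, 35, 3, 2, 0], [0, 42, 3, 3, 0], [0, 48, 3, 4, 0], [0, 54, 3, 4, 0], [0, 59, 3, 5, 0], [0, 63, 3, 5, 0], [0, 63, 3, 5, 0]]]'

```text
time_s: 17.15
eef_pos: [0.5838, 0.1111, 0.032]
eef_rot: [-0.037, 0.771, 0.634, 0.052]
wrist_force: [0.3, -0.6, 0.1]
opening: -0.0
grasp_force: 0.0
```

Run:
```python
from h import *
o,p,M=S=state()
rel(toworld([-.18,-.027,.13])[0],78.9,S); print(o["opening"], torack(p[None])*1000)
im,d=camera("wrist"); cv2.imwrite("pics/k.png",im); P=cloud("wrist",d,d>0);r=torack(P)*1000; t=(P-p)@M*1000
f=(abs(t[:,0])<16)&(abs(t[:,1])<18)&(t[:,2]>-80)&(t[:,2]<0)
for lo in range(-112,40,12):
    s=(abs(r[:,1]+27)<15)&(r[:,2]>0)&(r[:,2]<110)&~f&(r[:,0]>lo)&(r[:,0]<lo+12)
    if s.sum(): print(lo,s.sum(),np.percentile(r[s][:,2],[10,50,90]).round(),end=';')
s=(r[:,1]>-110)&(r[:,1]<-60)&(abs(r[:,2]-45)<4)&(r[:,0]<-90)&(r[:,0]>-145); print("panel",np.percentile(r[s][:,0],[3,50,97]))
```

```text
t17.15 pos [0.5838 0.1111 0.032 ] azx 78.9 tilt 7.3@75 q [-5. 23. 99.  9. 57.  2.] F [ 0.3 -0.6  0.1] shift [ -51.5   -1.5 -105.4] turn 0.001
-0.0003037778853420123 [[-115.54674473  -29.38484305   32.02961587]]
-112 23 [39. 39. 40.];-100 1038 [38. 39. 40.];-88 1097 [38. 39. 41.];-76 1167 [38. 39. 40.];-64 1160 [38. 39. 40.];-52 1206 [38. 39. 41.];-40 1239 [38. 39. 40.];-28 1334 [39. 40. 40.];-16 1364 [39. 40. 41.];-4 1304 [39. 40. 41.];panel [-125.06255461 -115.93274283  -93.41108709]
```

View pics/k.png

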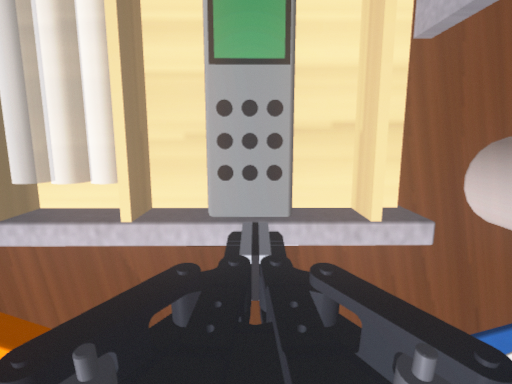

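Emit:
move_arm --series '[[[0, -15, 0, -20, 0], [0, -30, 0, -55, 0], [0, -35, 0, -95, 0], [0, -35, 0, -135, 0], [0, -35, 0, -175, 0], [0, -35, 0, -215, 0], [0, -35, 0, -255, 0], [0, -35, 0, -295, -0.1], [0, -35, 0, -335, -0.2], [0, -35, 0, -370, -0.3]]]'

```text
time_s: 18.03
eef_pos: [0.5645, 0.0303, 0.3977]
eef_rot: [-0.028, 0.666, 0.744, 0.058]
wrist_force: [0.7, -0.7, 0.9]
opening: -0.004
grasp_force: 0.0
```

```bash
python3 -c "
from h import *
rel([.17,.83,.45],169)"
```

```text
t18.03 pos [0.5645 0.0303 0.3977] azx 96.5 tilt 7.3@74 q [-13.   2.  80.   7.  97. -19.] F [ 0.7 -0.7  0.9] shift [ 839.6 -303.3   32. ] turn -1.265
```

Emit:
move_arm --series '[[[1, 38, -14, 0, -0.1], [1, 76, -27, 2, -0.2], [1, 114, -41, 3, -0.3], [1, 152, -55, 4, -0.4], [1, 190, -69, 6, -0.5], [1, 228, -82, 8, -0.6], [1, 266, -96, 9, -0.7], [1, 304, -110, 11, -0.8], [1, 342, -124, 13, -0.9], [1, 380, -137, 14, -1.0]]]'

```text
time_s: 18.87
eef_pos: [0.3867, 0.3948, 0.4196]
eef_rot: [0.002, 0.228, 0.972, 0.064]
wrist_force: [0.9, 0.7, -0.2]
opening: 0.999
grasp_force: 0.0
```

```bash
python3 -c "
from h import *
rel([.16,.83,.45],169)"
```

```text
t18.87 pos [0.3867 0.3948 0.4196] azx 153.7 tilt 7.3@75 q [ 30.  -3.  83.   5.  95. -33.] F [ 0.9  0.7 -0.2] shift [396.5 290.2  15.9] turn -0.267
```

Emit:
move_arm --series '[[[1, 33, 24, 0, -0.05], [1, 66, 48, 0, -0.1], [1, 99, 72, 0, -0.15], [1, 132, 96, 0, -0.2], [1, 165, 120, 0, -0.25], [1, 198, 145, 0, -0.267], [1, 231, 170, 0, -0.267], [1, 264, 195, 0, -0.267], [1, 297, 220, 0, -0.267], [1, 330, 245, 0, -0.267]]]'

```text
time_s: 19.7
eef_pos: [0.201, 0.7593, 0.4584]
eef_rot: [0.01, 0.099, 0.993, 0.063]
wrist_force: [0.8, 0.2, 1.2]
opening: 1.001
grasp_force: 0.0
```

```bash
python3 -c "
from h import *
rel([.08,1.6,.7],169)"
```

```text
t19.70 pos [0.201  0.7593 0.4584] azx 168.6 tilt 7.3@75 q [ 66.  30.  39.   1. 104. -12.] F [0.8 0.2 1.2] shift [ 282.4  824.8 -140.3] turn -0.006
```

Emit:
move_arm --series '[[[1, 100, 1000, -350, 0], [1, 100, 1000, -350, 0], [1, 100, 1000, -350, 0], [1, 100, 1000, -350, 0], [1, 100, 1000, -350, 0], [1, 100, 1000, -350, 0], [1, 100, 1000, -350, 0], [1, 100, 1000, -350, 0], [1, 100, 1000, -350, 0], [1, 100, 1000, -350, 0]]]'

```text
time_s: 20.53
eef_pos: [0.1782, 0.8416, 0.4655]
eef_rot: [0.012, 0.098, 0.992, 0.08]
wrist_force: [0.5, -0.3, -1.2]
opening: 1.0
grasp_force: 0.0
```

Emit:
move_arm --series '[[[1, 100, 1000, -400, 0], [1, 100, 1000, -400, 0], [1, 100, 1000, -400, 0], [1, 100, 1000, -400, 0], [1, 100, 1000, -400, 0], [1, 100, 1000, -400, 0], [1, 100, 1000, -400, 0], [1, 100, 1000, -400, 0], [1, 100, 1000, -400, 0], [1, 100, 1000, -400, 0]]]'

```text
time_s: 21.37
eef_pos: [0.1516, 0.859, 0.4648]
eef_rot: [0.014, 0.098, 0.99, 0.096]
wrist_force: [0.1, -0.6, -0.0]
opening: 1.002
grasp_force: 0.0
```

```bash
python3 -c "
from h import *
rel([.08,1.6,.7],169)"
```

```text
t21.37 pos [0.1516 0.859  0.4648] azx 168.6 tilt 11.1@76 q [ 72.  44.  17.   1. 108.  -6.] F [ 0.1 -0.6 -0. ] shift [214.3 744.6 -95.4] turn -0.006
```

Emit:
move_arm --series '[[[1, 200, 1000, -400, 0], [1, 200, 1000, -400, 0], [1, 200, 1000, -400, 0], [1, 200, 1000, -400, 0], [1, 200, 1000, -400, 0], [1, 200, 1000, -400, 0], [1, 200, 1000, -400, 0], [1, 200, 1000, -400, 0], [1, 200, 1000, -400, 0], [1, 200, 1000, -400, 0]]]'

```text
time_s: 22.2
eef_pos: [0.1063, 0.8731, 0.4733]
eef_rot: [0.014, 0.098, 0.989, 0.113]
wrist_force: [-0.3, -0.0, -0.2]
opening: 1.004
grasp_force: 0.0
```

```bash
python3 -c "
from h import *
S=state()
rel(toworld([-.23,-.01,.40])[0],169,S); rel([.36,.45,.42],169,S)
_,p,M=S; print(M.round(3))"
```

```text
t22.20 pos [0.1063 0.8731 0.4733] azx 168.7 tilt 13.0@77 q [ 75.  44.  17.   0. 106.  -3.] F [-0.3 -0.  -0.2] shift [-598.5 -765.4  -98.4] turn -0.006
t22.20 pos [0.1063 0.8731 0.4733] azx 168.7 tilt 13.0@77 q [ 75.  44.  17.   0. 106.  -3.] F [-0.3 -0.  -0.2] shift [-331.6 -368.1  -28.6] turn -0.006
[[-0.98   0.19   0.05 ]
 [ 0.196  0.956  0.22 ]
 [-0.006  0.225 -0.974]]
```

Emit:
move_arm --series '[[[1, -25, -32, -4, 0], [1, -50, -64, -8, 0], [1, -75, -96, -12, 0], [1, -100, -128, -16, 0], [1, -125, -160, -20, 0], [1, -150, -191, -25, 0], [1, -175, -223, -29, 0], [1, -200, -255, -33, 0], [1, -225, -287, -37, 0], [1, -250, -319, -41, 0]]]'

```text
time_s: 23.03
eef_pos: [0.288, 0.511, 0.4432]
eef_rot: [0.014, 0.098, 0.989, 0.113]
wrist_force: [0.7, -0.5, 0.8]
opening: 1.004
grasp_force: 0.0
```

Emit:
move_arm --series '[[[1, -25, -32, -4, 0], [1, -50, -64, -8, 0], [1, -75, -96, -12, 0], [1, -100, -128, -16, 0], [1, -125, -160, -20, 0], [1, -150, -191, -25, 0], [1, -175, -223, -29, 0], [1, -200, -255, -33, 0], [1, -225, -287, -37, 0], [1, -250, -319, -41, 0]]]'

```text
time_s: 23.87
eef_pos: [0.4705, 0.148, 0.4128]
eef_rot: [0.015, 0.098, 0.989, 0.113]
wrist_force: [0.6, 0.2, -0.4]
opening: 1.001
grasp_force: 0.0
```

```bash
python3 -c "
from h import *
S=state()
rel(toworld([-.24,-.02,.15])[0],169,S); rel(toworld([-.24,-.02,.0])[0],169,S)
print(torack(S[1][None])*1000)"
```

```text
t23.87 pos [0.4705 0.148  0.4128] azx 168.6 tilt 13.1@77 q [ -6. -10.  91.  13.  98. -82.] F [ 0.6  0.2 -0.4] shift [-107.6 -194.3  225.6] turn -0.006
t23.87 pos [0.4705 0.148  0.4128] azx 168.6 tilt 13.1@77 q [ -6. -10.  91.  13.  98. -82.] F [ 0.6  0.2 -0.4] shift [-106.5 -228.2  371.7] turn -0.006
[[-101.19893843   88.81763786  412.83284876]]
```

Emit:
move_arm --series '[[[1, -20, -36, 10, 0], [1, -40, -72, 20, 0], [1, -60, -108, 30, 0], [1, -80, -144, 45, 0], [1, -100, -180, 62, 0], [1, -108, -190, 95, 0], [1, -108, -192, 132, 0], [1, -108, -194, 170, 0], [1, -108, -197, 208, 0], [1, -107, -205, 245, 0]]]'

```text
time_s: 24.7
eef_pos: [0.5483, -0.0126, 0.1268]
eef_rot: [0.014, 0.098, 0.989, 0.113]
wrist_force: [0.3, -0.3, 0.1]
opening: 0.998
grasp_force: 0.0
```

```bash
python3 -c "
from h import *
S=state()
rel(toworld([-.22,-.02,-.015])[0],169,S); rel(toworld([-.19,-.02,-.015])[0],169,S)
print(torack(S[1][None])*1000)"
```

```text
t24.70 pos [ 0.5483 -0.0126  0.1268] azx 168.7 tilt 13.0@77 q [ -22.   12.  102.   14.   69. -106.] F [ 0.3 -0.3  0.1] shift [ -0.5  -8.8 143.5] turn -0.006
t24.70 pos [ 0.5483 -0.0126  0.1268] azx 168.7 tilt 13.0@77 q [ -22.   12.  102.   14.   69. -106.] F [ 0.3 -0.3  0.1] shift [ -0.4  20.4 150.2] turn -0.006
[[-243.7856759   -18.44339408  126.75773935]]
```

Emit:
move_arm --series '[[[1, 0, -2, 20, 0], [1, 0, -4, 45, 0], [1, 0, -6, 70, 0], [1, 0, -8, 95, 0], [1, 0, -9, 115, 0], [1, 0, -9, 130, 0], [1, 0, -9, 138, 0], [1, 0, -9, 142, 0], [1, 0, -9, 142, 0], [1, 0, -9, 142, 0]]]'

```text
time_s: 25.53
eef_pos: [0.5543, 0.0093, -0.0115]
eef_rot: [0.015, 0.098, 0.989, 0.113]
wrist_force: [-0.6, 0.1, 0.0]
opening: 1.0
grasp_force: 0.0
```

Run:
```python
from h import *
S=state(); o,p,M=S
rel(toworld([-.155,-.02,-.015])[0],169,S); rel(toworld([-.09,-.02,-.015])[0],169,S)
print(torack(p[None])*1000)
for n in ("scene","top","wrist"):
    im,d=camera(n); P=cloud(n,d,d>0); t=(P-p)@M*1000; r=torack(P)*1000
    f=(abs(t[:,0])<13)&(t[:,1]>30)&(t[:,1]<75)&(t[:,2]>-70)&(t[:,2]<20)&(r[:,2]>12)&(r[:,0]<-133)
    if f.sum()>3: print(n,f.sum(),"lead finger rack",np.percentile(r[f],[2,50,98],axis=0).round(1).tolist())
    f=(abs(t[:,0])<13)&(t[:,1]<-30)&(t[:,1]>-75)&(t[:,2]>-70)&(t[:,2]<20)&(r[:,2]>5)
    if f.sum()>3: print(n,f.sum(),"trail",np.percentile(r[f],[1,50,98],axis=0).round(1).tolist())
    s=(abs(r[:,1]+60)<40)&(abs(r[:,2]-44)<6)&(r[:,0]<-100)&(r[:,0]>-145); print("panel",np.percentile(r[s][:,0],[3,50,97]) if s.sum() else 0)
```

```text
t25.53 pos [ 0.5543  0.0093 -0.0115] azx 168.7 tilt 13.0@77 q [ -20.   25.  104.   16.   53. -108.] F [-0.6  0.1  0. ] shift [ 0.3 63.6 18.3] turn -0.006
t25.53 pos [ 0.5543  0.0093 -0.0115] azx 168.7 tilt 13.0@77 q [ -20.   25.  104.   16.   53. -108.] F [-0.6  0.1  0. ] shift [  0.6 126.9  32.9] turn -0.006
[[-221.09781567  -20.02784796  -11.50376841]]
panel [-126.02810173 -118.26405696 -106.67977745]
top 4 lead finger rack [[-191.9, -11.3, 39.7], [-184.4, -8.4, 47.2], [-180.6, -7.0, 61.8]]
panel [-127.08941425 -117.99334821 -101.41146505]
wrist 2104 lead finger rack [[-194.5, -30.5, 33.3], [-189.8, -13.8, 52.5], [-178.1, -9.1, 66.1]]
wrist 2083 trail [[-288.5, -30.7, 13.2], [-276.0, -13.5, 32.0], [-270.4, -8.8, 46.0]]
panel [-126.45274834 -123.14377339 -100.9225623 ]
```

Emit:
move_arm --series '[[[1, 0, 15, 7, 0], [1, 0, 30, 11, 0], [1, 0, 42, 14, 0], [1, 0, 49, 15, 0], [1, 0, 55, 16.5, 0], [1, 0, 62, 18, 0], [1, 0, 69, 20, 0], [1, 0, 76, 21.5, 0], [1, 0, 83, 23, 0], [1, 0, 90, 24.5, 0]]]'

```text
time_s: 26.52
eef_pos: [0.5719, 0.1003, -0.0156]
eef_rot: [0.014, 0.098, 0.989, 0.112]
wrist_force: [-2.5, -5.3, 0.7]
opening: 0.999
grasp_force: 2.8
```

```bash
python3 -c "
from h import *
S=state()
rel(toworld([-.06,-.02,-.016])[0],169,S); rel(toworld([-.042,-.02,-.016])[0],169,S)
print(torack(S[1][None])*1000)
im,d=camera('wrist');r=torack(cloud('wrist',d,d>0))*1000
s=(r[:,1]<-50)&(r[:,1]>-110)&(abs(r[:,2]-44)<5)&(r[:,0]>-145)&(r[:,0]<-10);print(np.percentile(r[s][:,0],[3,20,50]))"
```

```text
t26.52 pos [ 0.5719  0.1003 -0.0156] azx 168.7 tilt 13.0@77 q [-10.  27. 102.  17.  52. -99.] F [-2.5 -5.3  0.7] shift [ 0.1 66.6 15.7] turn -0.006
t26.52 pos [ 0.5719  0.1003 -0.0156] azx 168.7 tilt 13.0@77 q [-10.  27. 102.  17.  52. -99.] F [-2.5 -5.3  0.7] shift [ 0.2 84.1 19.8] turn -0.006
[[-128.42931326  -19.87976576  -15.61176935]]
[-57.48773105 -50.72198753 -41.92201238]
```

Emit:
move_arm --series '[[[1, 0, 7, 1.5, 0], [1, 0, 14, 3, 0], [1, 0, 21, 5, 0], [1, 0, 28, 6.5, 0], [1, 0, 35, 8, 0], [1, 0, 42, 9.5, 0], [1, 0, 48, 11, 0], [1, 0, 54, 12.5, 0], [1, 0, 59, 13.5, 0], [1, 0, 63, 14.5, 0]]]'

```text
time_s: 27.4
eef_pos: [0.5845, 0.164, -0.0156]
eef_rot: [0.014, 0.098, 0.989, 0.112]
wrist_force: [-2.9, -4.4, 2.3]
opening: 1.002
grasp_force: 2.7
```

Run:
```python
from h import *
S=state(); o,p,M=S
rel(toworld([-.042,-.02,-.016])[0],169,S)
print(torack(p[None])*1000)
for n in ("top","scene"):
    im,d=camera(n); r=torack(cloud(n,d,d>0))*1000
    for lo,hi in ((-122,-80),(70,122)):
        s=(r[:,1]>lo)&(r[:,1]<hi)&(abs(r[:,2]-42)<8)&(r[:,0]>-145)&(r[:,0]<5); print(n,lo,s.sum(),np.percentile(r[s][:,0],[5,20,50]) if s.sum() else 0)
    s=(r[:,2]>226)&(r[:,2]<242)&(abs(r[:,1])<60)&(r[:,0]>-60); print("shelf front",np.percentile(r[s][:,0],[.5,1]) if s.sum() else 0)
```

```text
t27.40 pos [ 0.5845  0.164  -0.0156] azx 168.7 tilt 13.0@77 q [ -3.  28.  99.  17.  51. -92.] F [-2.9 -4.4  2.3] shift [ 0.1 20.9  5.2] turn -0.005
[[-63.54807882 -19.97603864 -15.64621617]]
top -122 34 [-20.11760781 -19.30489799 -15.5301626 ]
top 70 45 [-20.37490202 -19.74186473 -16.20704239]
shelf front [-44.18221711 -43.49673602]
scene -122 57 [-19.16674786 -16.92130689 -12.01730212]
scene 70 2 [-6.25314504 -5.87929618 -5.13159846]
shelf front [-11.93489882  -5.22729144]
```

Emit:
move_arm --series '[[[1, 0, 3, 0.7, 0], [1, 0, 6, 1.4, 0], [1, 0, 9, 2.1, 0], [1, 0, 12, 2.8, 0], [1, 0, 14, 3.2, 0], [1, 0, 16, 3.7, 0], [1, 0, 17.5, 4, 0], [1, 0, 18.5, 4.2, 0], [1, 0, 19.5, 4.5, 0], [1, 0, 20, 4.6, 0]]]'

```text
time_s: 28.33
eef_pos: [0.5871, 0.1769, -0.0156]
eef_rot: [0.012, 0.097, 0.989, 0.108]
wrist_force: [-23.1, -47.0, 22.7]
opening: 0.998
grasp_force: 17.8
```

```bash
cat > m.py <<'E'
from h import *
S=state(); o,p,M=S
rel(toworld([-.042,-.02,-.016])[0],169,S)
print(torack(p[None])*1000)
for n in ("top","scene"):
    im,d=camera(n); r=torack(cloud(n,d,d>0))*1000
    for lo,hi in ((-122,-80),(70,122)):
        s=(r[:,1]>lo)&(r[:,1]<hi)&(r[:,2]>15)&(r[:,2]<50)&(r[:,0]>-145)&(r[:,0]<5); print(n,lo,s.sum(),np.percentile(r[s][:,0],[5,20,50]) if s.sum() else 0)
        s=(r[:,1]>lo)&(r[:,1]<hi)&(abs(r[:,2]-75)<6)&(r[:,0]>-45)&(r[:,0]<45); print("  deck",s.sum(),np.percentile(r[s][:,0],[5,20]) if s.sum() else 0)
E
python3 m.py
```

```text
t28.33 pos [ 0.5871  0.1769 -0.0156] azx 168.8 tilt 12.5@78 q [ -1.  29.  98.  16.  51. -90.] F [-23.1 -47.   22.7] shift [-0.   8.1  2.2] turn -0.004
[[-50.34220758 -19.95241894 -15.61466864]]
top -122 0 0
  deck 0 0
top 70 7 [-6.90242901 -6.88684303 -6.68754264]
  deck 0 0
scene -122 67 [-6.58114226 -5.02706419 -3.19818482]
  deck 89 [2.17844476 5.60671739]
scene 70 0 0
  deck 102 [3.33236859 9.88623479]
```

```bash
python3 -c "
from h import *
o,p,M=state(); F=np.array(o['wrist_force']);T=np.array(o['torque']);print(F,T,'tool F',M.T@F,'tool T',M.T@T)
# line of action: r = F x T/|F|^2
print('r world',np.cross(F,T)/(F@F),'tool',M.T@np.cross(F,T)/(F@F), 'par',F@T/np.linalg.norm(F))"
```

```text
[-21.15248906 -44.13394242  20.96183137] [-2.55491535  1.62656227  1.11885335] tool F [ 12.05777471 -41.73673893 -30.77800732] tool T [ 2.8198447   1.31457473 -0.86342298]
r world [-0.02944832 -0.01054429 -0.05191657] tool [ 0.02698639 -0.02694469  0.04711088] par 0.10723692618049159
```

Emit:
move_arm --series '[[[1, 0, -12, -3, 0], [1, 0, -12, -3, 0], [1, 0, -12, -3, 0], [1, 0, -12, -3, 0], [1, 0, -12, -3, 0], [1, 0, -12, -3, 0], [1, 0, -12, -3, 0], [1, 0, -12, -3, 0], [1, 0, -12, -3, 0], [1, 0, -12, -3, 0]]]'

```text
time_s: 29.27
eef_pos: [0.5861, 0.1726, -0.0156]
eef_rot: [0.014, 0.098, 0.989, 0.113]
wrist_force: [0.0, -0.4, 1.1]
opening: 1.0
grasp_force: 0.0
```

```bash
python3 m.py
```

```text
t29.27 pos [ 0.5861  0.1726 -0.0156] azx 168.7 tilt 13.0@77 q [ -2.  29.  99.  17.  51. -91.] F [ 0.  -0.4  1.1] shift [-0.1 12.3  3.3] turn -0.005
[[-54.76242667 -19.86432617 -15.57383175]]
top -122 5 [-7.00720948 -6.88091584 -6.82493379]
  deck 0 0
top 70 6 [-7.24488618 -6.9726637  -6.76145441]
  deck 0 0
scene -122 71 [-7.10552322 -5.42872066 -3.77888883]
  deck 95 [2.36996395 6.26920065]
scene 70 1 [4.55495359 4.55495359 4.55495359]
  deck 117 [0.90913152 5.15680605]
```

Emit:
move_arm --series '[[[1, 0, 2, 0.5, 0], [1, 0, 3, 0.7, 0], [1, 0, 4, 0.9, 0], [1, 0, 4.5, 1, 0], [1, 0, 4.8, 1.1, 0], [1, 0, 5.1, 1.2, 0], [1, 0, 5.4, 1.2, 0], [1, 0, 5.4, 1.2, 0], [1, 0, 5.4, 1.2, 0], [1, 0, 5.4, 1.2, 0]]]'

```text
time_s: 30.2
eef_pos: [0.5871, 0.1771, -0.0156]
eef_rot: [0.014, 0.098, 0.989, 0.112]
wrist_force: [-2.5, -5.1, 1.5]
opening: 0.998
grasp_force: 2.6
```

```bash
cat > t.py <<'E'
from h import *
o,p,M=state(); F=np.array(o['wrist_force']);T=np.array(o['torque']);f=M.T@F;r=M.T@np.cross(F,T)/(F@F)*1000;u=f/np.linalg.norm(f)
print('F',F.round(1),'tool',f.round(1),'T',T.round(2))
for y in (40,54): l=(y-r[1])/u[1]; print(y,(r+l*u).round())
print(torack(p[None])*1000,o['grasp_force'])
E
python3 t.py
```

```text
F [-2.5 -5.1  1.5] tool [ 1.5 -5.  -2.7] T [-0.48  0.18  0.05]
40 [-11.  40. 120.]
54 [-15.  54. 127.]
[[-50.18085044 -19.95927891 -15.58049512]] 2.599573686020449
```

Run:
```python
from h import *
o,p,M=state(); im,d=camera("wrist"); cv2.imwrite("pics/l.png",im); P=cloud("wrist",d,d>0); t=(P-p)@M*1000; r=torack(P)*1000
m=(t[:,0]<25)&(t[:,0]>-30)&(t[:,1]>25)&(t[:,1]<100)
for z in range(20,150,8):
    s=m&(r[:,2]>z)&(r[:,2]<=z+8)
    if s.sum(): print(z,s.sum(),np.percentile(r[s][:,0],[2,50,90,99]).round(1),"y",np.percentile(t[s][:,1],[50,99]).round(),"s",np.median(t[s][:,2]).round(), "tx",np.percentile(t[s][:,0],[2,98]).round())
```

```text
20 382 [-15.8  -6.7  39.4  43.1] y [ 52. 100.] s -29.0 tx [-6. 24.]
28 1031 [-17.7  -6.9  32.8  40.6] y [53. 99.] s -38.0 tx [-9. 24.]
36 3358 [-19.2  21.2  32.3  34.7] y [82. 95.] s -37.0 tx [-21.  23.]
44 2042 [-21.2  -0.5   7.    9. ] y [62. 71.] s -48.0 tx [-9. 24.]
52 611 [-23.2 -21.5 -10.7  -8.2] y [44. 57.] s -63.0 tx [-9. 11.]
60 602 [-24.2 -21.1   2.6   3.3] y [46. 71.] s -70.0 tx [-26.  23.]
68 2087 [-28.7   1.9   2.8   3.5] y [70. 72.] s -76.0 tx [-29.  24.]
76 5551 [-37.2  -5.9  16.2  23. ] y [65. 93.] s -83.0 tx [-11.  24.]
84 4526 [-47.1 -10.3  -3.    1.7] y [62. 74.] s -93.0 tx [-11.  17.]
92 3009 [-49.7 -14.9  -6.5  -1.1] y [60. 72.] s -103.0 tx [-8. 17.]
100 1463 [-51.4 -16.4 -13.6  -9.8] y [60. 65.] s -109.0 tx [ 2. 17.]
```

View pics/l.png

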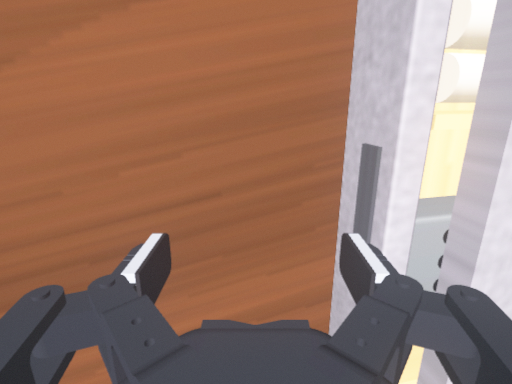

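The wrist view shows the outer knuckle of the leading finger, at about (460,300), meeting the deck's front edge. The drawer is still about 9 mm open. I'll measure the knuckle outline to see whether raising the tool clears the deck.

Run:
```python
from h import *
o,p,M=state(); im,d=camera("wrist"); P=cloud("wrist",d,d>0); t=(P-p)@M*1000; r=torack(P)*1000
m=(t[:,0]<19)&(t[:,0]>-30)&(t[:,1]>40)&(t[:,1]<85)&(t[:,2]<-30)&((r[:,0]<0)|(r[:,2]>84))&~((r[:,2]<50)&(t[:,0]>13))
for s in range(-125,-28,6):
    k=m&(t[:,2]>s)&(t[:,2]<=s+6)
    if k.sum()>3: q=t[k]; i=np.argsort(q[:,1])[int(.99*len(q))]; print(s,k.sum(),"y",np.percentile(q[:,1],[50,90,99]).round(1),"outer rack",r[k][i].round(1),"tx",q[i,0].round(1))
# mirror side (trailing, free of clutter)
m=(t[:,0]<19)&(t[:,0]>-30)&(t[:,1]<-40)&(t[:,1]>-85)&(r[:,2]>6)
print("trailing")
for s in range(-125,-28,6):
    k=m&(t[:,2]>s)&(t[:,2]<=s+6)
    if k.sum()>3: print(s,k.sum(),"y",np.percentile(-t[k][:,1],[50,90,99]).round(1),"tx",np.percentile(t[k][:,0],[2,98]).round(1))
```

```text
-113 589 y [59.7 61.  62.7] outer rack [-13.1  -7.9 103.1] tx 11.6
-107 1031 y [60.7 65.  67.7] outer rack [-7.1 -8.5 99.3] tx 11.1
-101 1404 y [62.2 68.9 72.3] outer rack [-1.1 -8.4 93.4] tx 11.2
-95 2268 y [64.8 70.6 73.6] outer rack [ 1.1 -7.9 90. ] tx 11.7
-89 3166 y [58.3 66.6 73.6] outer rack [ 1.6 -8.2 87.5] tx 11.5
-83 911 y [54.1 65.3 69.1] outer rack [-0.9 -8.5 78.5] tx 11.2
-77 310 y [46.6 56.8 64.2] outer rack [ -4.7 -13.7  73.4] tx 6.1
-71 395 y [43.7 48.5 52.9] outer rack [-13.2 -13.1  59.8] tx 6.7
-65 462 y [43.5 54.5 56.6] outer rack [ -9.2 -13.4  58.8] tx 6.4
-59 419 y [43.4 54.4 56.5] outer rack [ -7.5 -13.7  51.2] tx 6.1
-53 636 y [49.7 61.2 62.3] outer rack [ -0.2 -14.9  45. ] tx 5.0
-47 448 y [45.5 56.6 57.6] outer rack [ -4.6 -13.4  43. ] tx 6.5
-41 358 y [46.8 55.1 56.2] outer rack [ -4.5 -11.1  36.6] tx 8.8
-35 90 y [51.5 52.4 52.8] outer rack [ -6.4 -10.8  30.3] tx 9.2
trailing
-113 521 y [58.5 59.6 61.4] tx [ 3.5 12.2]
-107 988 y [59.5 63.4 65.9] tx [-0.5 12.3]
-101 1309 y [61.5 67.5 70.7] tx [-9.9 13.3]
-95 2271 y [63.7 69.5 72.4] tx [-11.6  12.1]
-89 3143 y [57.4 66.2 72.7] tx [-10.2  13. ]
-83 930 y [53.3 65.2 72.1] tx [ 5.8 13.4]
-77 291 y [45.9 58.8 64. ] tx [ 2.6 12.2]
-71 406 y [42.7 47.5 49. ] tx [-1.2 10.9]
-65 479 y [42.5 53.3 55.6] tx [-8.9 11. ]
-59 425 y [42.4 53.5 55.4] tx [-10.8  10.8]
-53 372 y [42.4 53.4 55.5] tx [-10.5  10.8]
-47 315 y [42.4 52.9 55.2] tx [-10.9  10.8]
-41 213 y [42.3 45.9 49.1] tx [-10.7  10.6]
-35 22 y [42.3 42.6 42.7] tx [-10.4   6.4]
```

Emit:
move_arm --series '[[[1, 0, -25, -8, 0], [1, 0, -60, -22, 0], [1, 0, -75, -58, 0], [1, 0, -75, -98, 0], [1, 0, -75, -138, 0], [1, 0, -75, -178, 0], [1, 0, -75, -218, 0], [1, 0, -75, -258, 0.1], [1, 0, -75, -298, 0.2], [1, 0, -75, -338, 0.3]]]'

```text
time_s: 31.13
eef_pos: [0.5557, 0.0317, 0.2991]
eef_rot: [-0.003, 0.247, 0.962, 0.114]
wrist_force: [1.6, -0.9, -0.4]
opening: 1.001
grasp_force: 0.0
```

```bash
python3 -c "
from h import *
rel([.12,.85,.47],119)"
```

```text
t31.13 pos [0.5557 0.0317 0.2991] azx 151.6 tilt 13.1@77 q [-17.   3.  91.  13.  87. -79.] F [ 1.6 -0.9 -0.4] shift [781.2 527.5  -8.2] turn 0.570
```

Emit:
move_arm --series '[[[1, 33, 22, -5, 0.06], [1, 66, 45, -10, 0.12], [1, 99, 67, -15, 0.18], [1, 132, 90, -20, 0.24], [1, 165, 112, -25, 0.3], [1, 198, 134, -30, 0.36], [1, 231, 157, -32, 0.42], [1, 264, 179, -32, 0.48], [1, 297, 202, -32, 0.54], [1, 330, 224, -32, 0.57]]]'

```text
time_s: 31.97
eef_pos: [0.3682, 0.373, 0.3977]
eef_rot: [-0.035, 0.507, 0.855, 0.109]
wrist_force: [1.4, 0.2, 0.3]
opening: 1.0
grasp_force: 0.0
```

```bash
python3 -c "
from h import *
rel([.12,.85,.47],119);rel([.1,1.8,.85],119)"
```

```text
t31.97 pos [0.3682 0.373  0.3977] azx 119.4 tilt 13.1@77 q [ 25. -10.  92.  10.  90.  -3.] F [1.4 0.2 0.3] shift [541.8  15.1  22.6] turn 0.008
t31.97 pos [0.3682 0.373  0.3977] azx 119.4 tilt 13.1@77 q [ 25. -10.  92.  10.  90.  -3.] F [1.4 0.2 0.3] shift [1431.3  494.8 -138.5] turn 0.008
```

Now one travel call and then saturated tilt calls. Radially outward is mostly tool +x/+y here.

Emit:
move_arm --series '[[[1, 41, 1, 0, 0], [1, 82, 2, 0, 0], [1, 123, 4, 0, 0], [1, 164, 5, 0, 0], [1, 205, 6, 0, 0], [1, 246, 7, 0, 0], [1, 287, 9, 0, 0], [1, 328, 10, 0, 0], [1, 369, 11, 0, 0], [1, 410, 12, 0, 0]]]'

```text
time_s: 32.8
eef_pos: [0.1786, 0.7299, 0.4681]
eef_rot: [-0.035, 0.505, 0.856, 0.108]
wrist_force: [0.9, 1.4, 0.1]
opening: 1.002
grasp_force: 0.0
```

Emit:
move_arm --series '[[[1, 850, 530, -350, 0], [1, 850, 530, -350, 0], [1, 850, 530, -350, 0], [1, 850, 530, -350, 0], [1, 850, 530, -350, 0], [1, 850, 530, -350, 0], [1, 850, 530, -350, 0], [1, 850, 530, -350, 0], [1, 850, 530, -350, 0], [1, 850, 530, -350, 0]]]'

```text
time_s: 33.63
eef_pos: [0.1545, 0.8465, 0.5251]
eef_rot: [-0.041, 0.504, 0.854, 0.126]
wrist_force: [0.3, 0.3, -0.5]
opening: 1.0
grasp_force: 0.0
```

Emit:
move_arm --series '[[[1, 850, 530, -350, 0], [1, 850, 530, -350, 0], [1, 850, 530, -350, 0], [1, 850, 530, -350, 0], [1, 850, 530, -350, 0], [1, 850, 530, -350, 0], [1, 850, 530, -350, 0], [1, 850, 530, -350, 0], [1, 850, 530, -350, 0], [1, 850, 530, -350, 0]]]'

```text
time_s: 34.47
eef_pos: [0.1231, 0.865, 0.5227]
eef_rot: [-0.047, 0.503, 0.852, 0.139]
wrist_force: [0.7, -0.4, 0.4]
opening: 0.999
grasp_force: 0.0
```

```bash
python3 -c "
from h import *
rel([.1,1.8,.85],119)"
```

```text
t34.47 pos [0.1231 0.865  0.5227] azx 120.1 tilt 16.9@78 q [ 74.  41.  17.   1. 105.  45.] F [ 0.7 -0.4  0.4] shift [872.1 468.  -48.6] turn 0.020
```

Emit:
move_arm --series '[[[1, 850, 530, -350, 0], [1, 850, 530, -350, 0], [1, 850, 530, -350, 0], [1, 850, 530, -350, 0], [1, 850, 530, -350, 0], [1, 850, 530, -350, 0], [1, 850, 530, -350, 0], [1, 850, 530, -350, 0], [1, 850, 530, -350, 0], [1, 850, 530, -350, 0]]]'

```text
time_s: 35.3
eef_pos: [0.0999, 0.875, 0.5318]
eef_rot: [-0.054, 0.501, 0.85, 0.155]
wrist_force: [-0.6, -0.7, 0.4]
opening: 1.0
grasp_force: 0.0
```

```bash
python3 -c "
from h import *
rel(toworld([-.23,.01,.36])[0],119)"
```

```text
t35.30 pos [0.0999 0.875  0.5318] azx 120.5 tilt 18.9@79 q [ 75.  40.  17.   1. 104.  47.] F [-0.6 -0.7  0.4] shift [-975.9  -58.8  -85.7] turn 0.026
```

Emit:
move_arm --series '[[[1, -41, -2, -3, 0.02], [1, -82, -5, -7, 0.02], [1, -123, -7, -11, 0.02], [1, -164, -10, -14, 0.02], [1, -205, -12, -18, 0.02], [1, -246, -15, -22, 0.02], [1, -287, -17, -25, 0.02], [1, -328, -20, -29, 0.02], [1, -369, -22, -32, 0.02], [1, -410, -25, -36, 0.02]]]'

```text
time_s: 36.13
eef_pos: [0.2731, 0.518, 0.4614]
eef_rot: [-0.055, 0.51, 0.845, 0.155]
wrist_force: [1.9, -0.7, 0.2]
opening: 0.999
grasp_force: 0.0
```

```bash
python3 -c "
from h import *
rel(toworld([-.23,.01,.36])[0],119)"
```

```text
t36.13 pos [0.2731 0.518  0.4614] azx 119.4 tilt 18.9@79 q [44. -7. 84. 11. 88. 18.] F [ 1.9 -0.7  0.2] shift [-575.7  -22.7  -50.5] turn 0.006
```

Emit:
move_arm --series '[[[1, -41, -2, -3, 0], [1, -82, -3, -7, 0], [1, -123, -5, -11, 0], [1, -164, -7, -14, 0], [1, -205, -8, -18, 0], [1, -246, -10, -21, 0], [1, -287, -12, -25, 0], [1, -328, -14, -28, 0], [1, -369, -16, -32, 0], [1, -410, -17, -36, 0]]]'

```text
time_s: 36.97
eef_pos: [0.4504, 0.153, 0.3894]
eef_rot: [-0.055, 0.51, 0.844, 0.155]
wrist_force: [1.1, 0.6, 0.5]
opening: 1.002
grasp_force: 0.0
```

```bash
python3 -c "
from h import *
S=state();rel(toworld([-.21,.01,.2])[0],119,S);rel(toworld([-.16,.01,.0])[0],119,S)"
```

```text
t36.97 pos [0.4504 0.153  0.3894] azx 119.3 tilt 18.9@78 q [-10. -14.  98.  19.  96. -36.] F [1.1 0.6 0.5] shift [-190.8  -26.6  144. ] turn 0.006
t36.97 pos [0.4504 0.153  0.3894] azx 119.3 tilt 18.9@78 q [-10. -14.  98.  19.  96. -36.] F [1.1 0.6 0.5] shift [-204.   -38.   349.4] turn 0.006
```

Emit:
move_arm --series '[[[1, -40, -6, 5, 0], [1, -80, -12, 10, 0], [1, -120, -17, 20, 0], [1, -158, -22, 35, 0], [1, -188, -26, 60, 0], [1, -191, -27, 100, 0], [1, -193, -28, 140, 0], [1, -196, -31, 180, 0], [1, -198, -33, 220, 0], [1, -200, -35, 260, 0]]]'

```text
time_s: 37.8
eef_pos: [0.5309, 0.0536, 0.0846]
eef_rot: [-0.055, 0.51, 0.844, 0.154]
wrist_force: [1.0, 0.0, -0.2]
opening: 1.002
grasp_force: 0.0
```

```bash
python3 -c "
from h import *
S=state();rel(toworld([-.10,.01,-.012])[0],119,S);rel(toworld([-.06,.01,-.012])[0],119,S);print(torack(S[1][None])*1000)"
```

```text
t37.80 pos [0.5309 0.0536 0.0846] azx 119.3 tilt 18.8@78 q [-19.  13. 108.  21.  64. -57.] F [ 1.   0.  -0.2] shift [ 35.6  30.1 117.9] turn 0.005
t37.80 pos [0.5309 0.0536 0.0846] azx 119.3 tilt 18.8@78 q [-19.  13. 108.  21.  64. -57.] F [ 1.   0.  -0.2] shift [ 65.1  53.8 130.8] turn 0.005
[[-182.17163812   11.43952626   84.56471604]]
```

Emit:
move_arm --series '[[[1, 10, 8, 35, 0], [1, 20, 16, 70, 0], [1, 30, 25, 100, 0], [1, 36, 30, 114, 0], [1, 46, 38, 121, 0], [1, 56, 46, 126, 0], [1, 62, 51, 129, 0], [1, 65, 54, 131, 0], [1, 65, 54, 131, 0], [1, 65, 54, 131, 0]]]'

```text
time_s: 38.63
eef_pos: [0.556, 0.173, -0.0104]
eef_rot: [-0.055, 0.51, 0.845, 0.154]
wrist_force: [0.7, 0.0, -1.2]
opening: 0.998
grasp_force: 0.0
```

Run:
```python
from h import *
S=state(); o,p,M=S
for x in (-.034,-.024,-.02): rel(toworld([x,.01,-.014])[0],119,S)
print(torack(p[None])*1000)
im,d=camera("wrist"); P=cloud("wrist",d,d>0); t=(P-p)@M*1000; r=torack(P)*1000
for nm,g in (("lead",1),("trail",-1)):
  m=(t[:,0]<14)&(t[:,0]>-14)&(g*t[:,1]>38)&(g*t[:,1]<76)&(t[:,2]<-30)&(t[:,2]>-110)&(r[:,2]>8)
  for s in range(-104,-30,8):
    k=m&(t[:,2]>s)&(t[:,2]<=s+8)
    if k.sum()>3: print(nm,s,k.sum(),"rack x",np.percentile(r[k][:,0],[50,99]).round(1),"z",np.percentile(r[k][:,2],[1,50,99]).round(1),"y",np.median(r[k][:,1]).round())
```

```text
t38.63 pos [ 0.556   0.173  -0.0104] azx 119.3 tilt 18.9@78 q [ -6.  25. 105.  25.  50. -49.] F [ 0.7  0.  -1.2] shift [18.5 14.6 11.9] turn 0.006
t38.63 pos [ 0.556   0.173  -0.0104] azx 119.3 tilt 18.9@78 q [ -6.  25. 105.  25.  50. -49.] F [ 0.7  0.  -1.2] shift [25.9 20.5 15.1] turn 0.006
t38.63 pos [ 0.556   0.173  -0.0104] azx 119.3 tilt 18.9@78 q [ -6.  25. 105.  25.  50. -49.] F [ 0.7  0.  -1.2] shift [28.9 22.9 16.4] turn 0.006
[[-60.17399301   9.73766841 -10.35754436]]
lead -104 1816 rack x [-49.4 -40.6] z [ 88.9  98.3 104. ] y -32.0
lead -96 3215 rack x [-51.7 -37.2] z [82.6 88.6 97.3] y -38.0
lead -88 3081 rack x [-50.7 -35. ] z [78.  83.1 90. ] y -33.0
lead -80 551 rack x [-45.4 -35.7] z [68.6 77.1 82.2] y -23.0
lead -72 617 rack x [-49.8 -43.1] z [58.9 66.1 69.7] y -20.0
lead -64 607 rack x [-47.9 -40.6] z [49.8 57.1 62.7] y -22.0
lead -56 522 rack x [-45.5 -38. ] z [42.4 49.5 55.2] y -22.0
lead -48 430 rack x [-43.3 -36.1] z [34.9 41.7 47.6] y -22.0
lead -40 184 rack x [-45.3 -35.7] z [29.3 34.  39.9] y -23.0
trail -104 1603 rack x [-121.4 -106.6] z [65.6 74.3 80. ] y 63.0
trail -96 3152 rack x [-124.3 -105.5] z [58.3 62.9 71.5] y 59.0
trail -88 3159 rack x [-117.8 -101.8] z [54.7 60.2 66.5] y 56.0
trail -80 533 rack x [-106.1 -102. ] z [50.4 54.5 59.1] y 58.0
trail -72 605 rack x [-102.8  -98.3] z [41.2 47.9 51.1] y 49.0
trail -64 612 rack x [-102.5  -95.9] z [32.3 38.3 43.4] y 48.0
trail -56 521 rack x [-100.5  -93.6] z [25.  30.9 36. ] y 48.0
trail -48 428 rack x [-97.6 -91.1] z [17.4 23.3 28.5] y 47.0
trail -40 194 rack x [-95.7 -90. ] z [11.6 16.5 21. ] y 44.0
```

Emit:
move_arm --series '[[[1, 4, 3, 2, 0.1], [1, 8, 6, 4, 0.17], [1, 12, 9, 6, 0.17], [1, 16, 12, 8, 0.17], [1, 19, 15, 10, 0.17], [1, 21, 17, 11, 0.17], [1, 21, 17, 11, 0.17], [1, 21, 17, 11, 0.17], [1, 21, 17, 11, 0.17], [1, 21, 17, 11, 0.17]]]'

```text
time_s: 39.52
eef_pos: [0.5613, 0.2017, -0.0124]
eef_rot: [-0.068, 0.58, 0.798, 0.149]
wrist_force: [-0.3, 0.2, -0.4]
opening: 0.998
grasp_force: 0.0
```

```bash
cat > k.py <<'E'
from h import *
S=state(); o,p,M=S
for x in (-.024,-.0165,-.014): rel(toworld([x,.008,-.013])[0],None,S)
print(torack(p[None])*1000)
im,d=camera("wrist"); P=cloud("wrist",d,d>0); t=(P-p)@M*1000; r=torack(P)*1000
m=(t[:,0]<14)&(t[:,0]>-14)&(t[:,1]>38)&(t[:,1]<76)&(t[:,2]<-30)&(t[:,2]>-110)&(r[:,2]>8)
for s in range(-104,-30,8):
    k=m&(t[:,2]>s)&(t[:,2]<=s+8)
    if k.sum()>3: print(s,"x",np.percentile(r[k][:,0],[98,99]).round(1),"z",np.percentile(r[k][:,2],[1,99]).round(1),end=' ')
im,d=camera("top"); r=torack(cloud("top",d,d>0))*1000
for lo,hi in ((-122,-70),(70,122)):
    s=(r[:,1]>lo)&(r[:,1]<hi)&(r[:,2]>15)&(r[:,2]<50)&(r[:,0]>-60)&(r[:,0]<15); print("panel",s.sum(),np.percentile(r[s][:,0],[5,50]) if s.sum() else 0)
E
python3 k.py
```

```text
t39.52 pos [ 0.5613  0.2017 -0.0124] azx 109.4 tilt 18.9@79 q [ -3.  26. 103.  25.  50. -37.] F [-0.3  0.2 -0.4] shift [4.6 5.  2.8] turn 0.000
t39.52 pos [ 0.5613  0.2017 -0.0124] azx 109.4 tilt 18.9@79 q [ -3.  26. 103.  25.  50. -37.] F [-0.3  0.2 -0.4] shift [10.8  8.4  5.2] turn 0.000
t39.52 pos [ 0.5613  0.2017 -0.0124] azx 109.4 tilt 18.9@79 q [ -3.  26. 103.  25.  50. -37.] F [-0.3  0.2 -0.4] shift [12.9  9.6  6. ] turn 0.000
[[-30.9902958   10.09108404 -12.44567098]]
-104 x [-19.8 -19.3] z [84.9 99.3] -96 x [-16.8 -16.4] z [77.9 92.5] -88 x [-14.7 -14.3] z [73.8 85. ] -80 x [-14.7 -14.3] z [64.8 77.6] -72 x [-20.4 -20.1] z [54.8 65.9] -64 x [-17.9 -17.7] z [45.9 58.5] -56 x [-15.3 -15.2] z [38. 51.] -48 x [-0.3  0.2] z [30.9 45.9] -40 x [-5. -5.] z [25.2 38.3] -32 x [-5.1 -5.1] z [27.5 30.1] panel 6 [-7.15460986 -6.80683473]
panel 7 [-7.39327731 -6.56594869]
```

Emit:
move_arm --series '[[[1, 2, 1.6, 1, 0], [1, 4, 3.2, 2, 0], [1, 5, 4, 2.5, 0], [1, 6, 4.7, 3, 0], [1, 7, 5.4, 3.4, 0], [1, 8, 6.2, 3.9, 0], [1, 9, 7, 4.4, 0], [1, 9.5, 7.4, 4.6, 0], [1, 10, 7.8, 4.8, 0], [1, 10, 7.8, 4.8, 0]]]'

```text
time_s: 40.45
eef_pos: [0.5653, 0.2144, -0.0131]
eef_rot: [-0.069, 0.58, 0.798, 0.148]
wrist_force: [-2.6, -3.5, 2.1]
opening: 0.999
grasp_force: 2.2
```

```bash
python3 k.py; python3 t.py
```

```text
t40.45 pos [ 0.5653  0.2144 -0.0131] azx 109.4 tilt 18.8@79 q [ -1.  27. 102.  25.  50. -35.] F [-2.6 -3.5  2.1] shift [-5.4 -2.4 -2.1] turn 0.000
t40.45 pos [ 0.5653  0.2144 -0.0131] azx 109.4 tilt 18.8@79 q [ -1.  27. 102.  25.  50. -35.] F [-2.6 -3.5  2.1] shift [0.8 1.1 0.3] turn 0.000
t40.45 pos [ 0.5653  0.2144 -0.0131] azx 109.4 tilt 18.8@79 q [ -1.  27. 102.  25.  50. -35.] F [-2.6 -3.5  2.1] shift [2.8 2.2 1.2] turn 0.000
[[-17.74553768   8.57808949 -13.05889266]]
-104 x [-6.5 -6. ] z [84.4 98.6] -96 x [-3.5 -3. ] z [77.4 91.8] -88 x [-1.3 -0.8] z [73.2 84.4] -80 x [2.4 2.4] z [64.3 77. ] -72 x [2.3 2.3] z [53.9 68.7] -64 x [-4.5 -4.3] z [45.5 58. ] -56 x [4.7 4.8] z [38.2 50.1] -48 x [5.1 5.2] z [30.8 45.1] -40 x [1.5 1.5] z [24.3 35.5] -32 x [1.5 1.5] z [24.7 27. ] panel 0 0
panel 0 0
F [-3.6 -3.3  1.7] tool [-1.4 -4.1 -2.9] T [-0.46  0.38  0.02]
40 [-16.  40. 155.]
54 [-12.  54. 165.]
[[-17.73236786   8.54520648 -13.05180533]] 2.241926807910204
```

Emit:
move_arm --series '[[[1, 0.3, 0.3, 0.1, 0], [1, 0.6, 0.5, 0.3, 0], [1, 0.9, 0.7, 0.4, 0], [1, 1.2, 0.9, 0.5, 0], [1, 1.5, 1.2, 0.7, 0], [1, 1.8, 1.4, 0.8, 0], [1, 2, 1.6, 0.9, 0], [1, 2, 1.6, 0.9, 0], [1, 2, 1.6, 0.9, 0], [1, 2, 1.6, 0.9, 0]]]'

```text
time_s: 41.38
eef_pos: [0.5658, 0.2156, -0.0132]
eef_rot: [-0.069, 0.58, 0.798, 0.148]
wrist_force: [-9.0, -13.2, 7.8]
opening: 1.001
grasp_force: 7.0
```

```bash
python3 k.py|tail -4; python3 t.py
```

```text
t41.38 pos [ 0.5658  0.2156 -0.0132] azx 109.4 tilt 18.7@79 q [ -1.  27. 102.  25.  50. -35.] F [ -9.  -13.2   7.8] shift [1.9 1.5 0.6] turn 0.000
[[-16.45024655   8.38544492 -13.19034504]]
-104 x [-5.1 -4.6] z [84.4 98.5] -96 x [-2.  -1.5] z [77.2 91.6] -88 x [0.7 2.3] z [73.1 84.1] -80 x [2.3 2.4] z [64.1 76.8] -72 x [2.3 2.3] z [53.9 68.7] -64 x [-3.2 -2.9] z [45.1 57.5] -56 x [4.7 4.8] z [37.6 50.3] -48 x [4.4 4.7] z [29.8 44.4] -40 x [2.3 2.3] z [24.2 35.2] -32 x [2.2 2.2] z [24.5 26.8] panel 0 0
panel 0 0
F [ -8.8 -12.7   7.4] tool [ -6.6 -10.8 -11.6] T [-1.28  0.8  -0.03]
40 [  3.  40. 149.]
54 [ 11.  54. 164.]
[[-16.45442879   8.3592496  -13.18108468]] 6.9589639082551
```

Emit:
move_arm --series '[[[1, -4, -2.5, -2, 0], [1, -12, -7, -5, 0], [1, -25, -14, -10, 0], [1, -40, -22, -17, 0], [1, -55, -31, -24, 0], [1, -66, -37, -30, 0], [1, -70, -40, -45, 0], [1, -70, -40, -60, 0], [1, -70, -40, -60, 0], [1, -70, -40, -60, 0]]]'

```text
time_s: 42.32
eef_pos: [0.5485, 0.123, 0.0185]
eef_rot: [-0.067, 0.58, 0.798, 0.15]
wrist_force: [-0.3, 0.3, 0.7]
opening: 1.0
grasp_force: 0.0
```

Run:
```python
from h import *
rel([.5,0,.3])
for n in ("wrist","top"):
    im,d=camera(n); r=torack(cloud(n,d,d>0))*1000
    for lo,hi in ((-122,-60),(-60,0),(0,60),(60,122)):
        a=(r[:,1]>lo)&(r[:,1]<hi)&(abs(r[:,0])<20); s=a&(r[:,2]>15)&(r[:,2]<40);k=a&(r[:,2]>70)&(r[:,2]<78)
        if s.sum()>5 and k.sum()>5: print(n,lo,"panel",np.median(r[s][:,0]).round(1),"deck",np.median(r[k][:,0]).round(1),s.sum(),k.sum())
im,d=camera("top")
for t in ("meter","cuvette_box","beaker","amber_bottle","thermos","water_bottle","dish"):
    for q in outline_of(t,"top")[:3]: print(t,round(q["conf"],2),np.round(q["bbox"]))
```

```text
t42.32 pos [0.5485 0.123  0.0185] azx 109.4 tilt 18.9@78 q [-11.  21. 107.  23.  55. -43.] F [-0.3  0.3  0.7] shift [ -16.9  -35.3 -308.5] turn 0.000
wrist -122 panel 2.5 deck 2.5 1962 156
wrist -60 panel 2.2 deck 3.0 2219 2755
wrist 0 panel 2.3 deck 2.7 2581 740
meter 0.78 [266. 276.  16.  20.]
meter 0.62 [377. 278.  43.  42.]
cuvette_box 0.6 [351. 226.  22.  29.]
beaker 0.83 [309. 171.  20.  30.]
amber_bottle 0.76 [266. 182.  17.  26.]
thermos 0.79 [359. 175.  28.  34.]
water_bottle 0.98 [224. 152.  19.  26.]
water_bottle 0.65 [358. 176.  29.  33.]
dish 0.68 [323. 276.  20.  29.]
```

The panel is flush with the deck face, within 0.5 mm. The arm is clear and everything else stands where it was. Handing in.

```bash
python3 -c "
from h import *
print(order.hand_in())"
```

```text
the job is handed in; nothing more can be done
None
```

The grey meter lies flat, display up, in the long compartment and the drawer is shut flush; I handed the job in at about 42 s, after one contact on the way: while closing, the gripper's knuckle met the deck edge at about 57 N total wrist force (shared with the panel, so the gripper body's own share against its 40 N limit is unknown).

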